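# Change the batch in the paint-sample mixer and close its interlock

## Task

Change over the paint mixer: take every finished tin (white wrap, red lid) out of the carriage and stand it on the black rubber mat, and stand every new tin (green wrap) upright in the carriage, one to a bay. When all the tins are in place, push the carriage fully home until its spring detent holds it, and only then insert the yellow key's steel tongue straight into the slot of the red interlock switch, fully home, and let go. Leave the tape, cup, bottle, large tin and sanding discs where they are.

Things in the scene. Friction and masses are not known exactly. Their poses are not given: they have to be found in the camera images.
- carriage (a joint): slide of the mixer's carriage, m: 0 = drawn out towards the robot (its start), 0.100 = fully home, part under the hood (hard stop). Moves along carriage_floor's +x, away from the robot, with 1.5 N friction. A spring detent resists with about 6 N from 15 mm before home; 6 mm before home it snaps over and holds the carriage there. Short of that it pushes it back.
- carriage_floor (a point): centre of the top of the carriage floor, moving with it, 34 mm over the bench. x along the slide, away from the robot; z up. Aluminium tray 165 x 165 mm, four square bays 75 mm clear, centred at x = +-40, y = +-40 mm; walls and cross divider 5 mm thick, rising 14 mm from the floor. It runs on the mixer's grey base, 190 mm wide, 20 mm high.
- hood_edge (a point): middle of the yellow front edge of the clear hood, at its top, 125 mm over the bench (fixed to the mixer). Hood 190 mm wide, underside 120 mm over the bench, reaching 82 mm back (away from the robot) to the white motor housing, 160 mm high with its cap. The edge is 117 mm beyond the centre of the drawn-out carriage.
- push_tab (a point): centre of the robot-side face of the orange push tab: upright plate 60 mm wide (y), 6 mm thick (x), 24 to 75 mm over the bench, on a flat arm (30 mm wide, top 32 mm over the bench) 42 mm in front of the carriage. Push it along carriage_floor's +x; the gap behind it lets the carriage be hooked and pulled back out.
- mat_top (a point): centre of the top of the black rubber mat for finished tins, fixed, 140 (x) x 180 (y) mm, 3 mm thick.
- slot (a point): centre of the mouth of the slot in the red interlock switch (fixed), 53 mm over the bench. x points straight into the slot, level; z up. Slot 30 mm wide (y), 10 high, 42 deep. In front is a level steel ledge for the key's foot, 70 mm wide, reaching 75 mm out, its top 18 mm below this point. Switch 60 mm wide, 50 deep, top 75 mm over the bench, a white line on top along x.
- key_grip (a point): middle of the upright yellow grip of the loose tongue key, 42 mm above its underside; x along the tongue to its tip, z up. Grip 32 (x) x 22 (y) mm, 6 to 62 mm above the underside, on a black foot 44 x 44 x 6 mm. Steel tongue level along x, centre line 24 mm below this point: 26 mm wide, 6 thick, its last 10 mm 18 wide and 4 thick. 90 g; starts standing on the bench.
- tongue_tip (a point): middle of the end of the key's tongue: 58 mm ahead of key_grip along x and 24 mm below it; 36 mm ahead of the foot's front edge. Fully in, the foot's edge meets the switch's face and this point is 36 mm beyond slot along slot's x. x along the tongue.
- new1_mid (a point): centre (half-way up) of a new tin: green wrap, black lid, 50 mm diameter, 65 mm high, 0.1 to 0.2 kg, z up its axis. Starts standing on the 3 mm cardboard sheet at the right. May be absent.
- new2_mid (a point): centre (half-way up) of a new tin: green wrap, black lid, 50 mm diameter, 65 mm high, 0.1 to 0.2 kg, z up its axis. Starts standing on the 3 mm cardboard sheet at the right. May be absent.
- new3_mid (a point): centre (half-way up) of a new tin: green wrap, black lid, 50 mm diameter, 65 mm high, 0.1 to 0.2 kg, z up its axis. Starts standing on the 3 mm cardboard sheet at the right. May be absent.
- new4_mid (a point): centre (half-way up) of a new tin: green wrap, black lid, 50 mm diameter, 65 mm high, 0.1 to 0.2 kg, z up its axis. Starts standing on the 3 mm cardboard sheet at the right. May be absent.
- done1_mid (a point): centre (half-way up) of a finished tin: white wrap, red lid, 50 mm diameter, 65 mm high, 0.1 to 0.2 kg, z up its axis. Starts in one of the carriage's bays. May be absent.
- done2_mid (a point): centre (half-way up) of a finished tin: white wrap, red lid, 50 mm diameter, 65 mm high, 0.1 to 0.2 kg, z up its axis. Starts in one of the carriage's bays. May be absent.
- done3_mid (a point): centre (half-way up) of a finished tin: white wrap, red lid, 50 mm diameter, 65 mm high, 0.1 to 0.2 kg, z up its axis. Starts in one of the carriage's bays. May be absent.
- done4_mid (a point): centre (half-way up) of a finished tin: white wrap, red lid, 50 mm diameter, 65 mm high, 0.1 to 0.2 kg, z up its axis. Starts in one of the carriage's bays. May be absent.
- tape: roll of yellow masking tape lying flat, 90 mm diameter, 25 mm high; origin at the centre of its underside. Not part of the job: leave it alone.
- cup: white mixing cup, 70 mm diameter, 70 mm high; origin at the centre of its underside. Not part of the job: leave it alone.
- thinner: blue bottle, 66 mm diameter, 170 mm high; origin at the centre of its underside. Not part of the job: leave it alone.
- bigtin: large paint tin, green label, 104 mm diameter, 120 mm high; origin at the centre of its underside. Not part of the job: leave it alone.
- discs: stack of brown sanding discs, 100 mm diameter, 12 mm high; origin at the centre of its underside. Not part of the job: leave it alone.
Mind the look-alikes: they are no part of the job. What is shaped like the part that bears done1_mid but orange or purple is not meant.

How it is judged:
By the outcome, as a careful person would: the job done as asked, in the order asked, and still so for the second after the job is handed in, with the robot touching nothing.
Of new1, new2, new3, new4 only 3 to 4 are there at a start; the rules pass over those that are not, and their reading is None.
Of done1, done2, done3, done4 only 1 to 2 are there at a start; the rules pass over those that are not, and their reading is None.
At some moment in a run one of new1, new2, new3, new4, done1, done2, done3, done4, key may be knocked a few centimetres aside while the robot is not near it.
It also fails if it takes over 210 s, if anything falls off the work surface, if the arm or the gripper's body presses on something with over 40 N, if the wrist force passes 120 N, or if a joint passes its speed limit or range.

## Robot

A 6-joint arm with a two-finger parallel gripper is mounted at the origin on the work surface. World frame = base frame: x ahead of the robot, y to its left, z up, the work surface at z = 0. Lengths are in m, angles in degrees, forces in N, time in s.
With the tool pointing down it reaches from about 0.3 to 0.75 m from the base axis. Payload 8.5 kg.
Tool frame: the origin (TCP) lies at the very end of the fingers, on their centre line; the grasp point (between the pads) lies 19 mm behind it (env.grip_depth is the z of the grasp point in the tool frame, in m); z points along the fingers, y is the direction in which the jaws open and shut (so a half turn about z gives the same grasp; the last joint's range is limited). The gripper opens to 85 mm and grips with 20 to 120 N. Pads are 22 mm wide; open, the fingers measure 114 mm over their backs; the gripper's body (76 mm by 85 mm) begins 54 mm behind the grasp point. The pads swing forward as they close: fully open they stand 13 mm farther back than shut.
Start: joints at [-12.336, 21.807, 74.336, -0, 83.858, -12.336], TCP at [0.55, 0, 0.202] pointing down, gripper open.
Joint ranges: [-178.18, 178.18], [-50.72, 133.34], [12.68, 142.11], [-81.47, 261.47], [9.98, 163.14], [-165.26, 165.26]. Speed limits (degrees/s): [136.94, 136.94, 180, 180, 180, 180].

## Interface

Orientations are given as a 3x3 rotation matrix whose columns are the frame's x, y, z axes.
In Python, from rig import env gives the robot as it stands.
- The arm moves only by the tool apply_moves, never from a script. Its argument "plan" is a list of rows, each an object of numbers: "tx", "ty", "tz": the shift along the world's x, y, z in mm; "rx", "ry", "rz": the turn, a rotation vector about the world's x, y, z in rad; "jaw": the opening, from -1 (shut) to 1 (fully open). A call has 1 to 12 rows; each row is the pose to reach, as a shift and turn from the pose measured when the call began; what a row does not reach only later rows make up. A row lasts 1/10 s, in which the tool goes at most 50 mm and 8.59 degrees, less where a joint would pass 70% of its speed; a pose out of reach is approached as far as the arm can. A call with a gripper value outside its range is refused whole. The fingers move at their own pace and stop on an object; "grip_force" is the grip in N (left out, the last holds). Time passes only in rows, so rows that repeat a pose let the fingers close. It gives the time, the measured TCP pose, the force and the opening at its end, in the units of the state.
- env.observe(): the state, without advancing time (a new reading comes with each control period).
- env.get_image(name): name is "scene" or "side" or "wrist"; returns a dict with "image" (384x512x3 uint8, red, green, blue), "intrinsics" (3x3 intrinsics, pixels), "k1" (the pictures are not rectified: a ray, as slopes to the right and down, at radius r is drawn at 1 + k1 r^2 times it, then the intrinsics apply), "world_from_camera" (4x4, takes a point from camera to world coordinates). Camera axes: x right, y up, looking along -z (the intrinsics and any distortion apply to the point x, -y, -z); pixel columns grow to the right and rows downward; lengths in m; the calibration is good to about 2 mm. A picture is of the moment at which its call begins. There is no depth.
- env.close_job(): hands the job in, once; it reports no verdict.
The state is a dict: "time_s": time; "q": joint angles; "qvel": joint speeds; "joint_efforts": joint torques, N m; "position": TCP position; "tool_rot": TCP orientation; "ft_force": force on the tool from outside, world axes, zero at the start; "wrist_torque": the same for the moment, N m; "grip_width": finger opening in m.
Only numpy, scipy, OpenCV 4.12 (cv2) and the standard library are available. Lean on these libraries where they do the work, as an engineer would, in place of code of your own. Each camera call takes 0.05 s, during which the arm holds its last target.

## Working session

There is one attempt and no reset: what is moved stays moved. The work goes in short steps, Python scripts to look and compute and a tool call to move; the robot and the scene stay as the last step left them, time stands still between calls to the robot, and variables do not carry over. Pictures are saved under pics/ and viewed, and the job is handed in when it is done.

Besides the shell and the picture viewer there is one more tool, called after "Request:" as name(argument=value, ...) on one line, values as JSON. apply_moves: Moves the arm, as the interface text tells. Its arguments: {"type":"object","properties":{"plan":{"type":"array","items":{"type":"object","properties":{"tx":{"type":"number"},"ty":{"type":"number"},"tz":{"type":"number"},"rx":{"type":"number"},"ry":{"type":"number"},"rz":{"type":"number"},"jaw":{"type":"number"}}}},"grip_force":{"type":"number"}},"required":["plan"]}

```bash
ls; mkdir -p pics
cat > h.py <<'E'
import numpy as np, cv2
from rig import env
def snap(name,fn,crop=None,scale=1):
    d=env.get_image(name); im=d['image'][:,:,::-1]
    np.save('pics/'+fn+'.npy',d,allow_pickle=True)
    if crop: im=im[crop[1]:crop[3],crop[0]:crop[2]]
    im=cv2.resize(im,None,fx=scale,fy=scale,interpolation=cv2.INTER_CUBIC)
    cv2.imwrite('pics/'+fn+'.png',im); return d
def load(fn): return np.load('pics/'+fn+'.npy',allow_pickle=True).item()
def ray(d,u,v):
    K=d['intrinsics'];T=d['world_from_camera'];k=d['k1']
    xd=(u-K[0,2])/K[0,0];yd=(v-K[1,2])/K[1,1]
    rd=np.hypot(xd,yd);r=rd
    for _ in range(50): r=rd/(1+k*r*r)
    s=r/rd if rd>0 else 1
    return T[:3,3],T[:3,:3]@np.array([xd*s,-yd*s,-1])
def atz(d,u,v,z):
    o,r=ray(d,u,v); return o+r*(z-o[2])/r[2]
def proj(d,p):
    K=d['intrinsics'];T=d['world_from_camera'];k=d['k1']
    c=T[:3,:3].T@(np.asarray(p)-T[:3,3]); x=c[0]/-c[2];y=-c[1]/-c[2]
    f=1+k*(x*x+y*y); return np.array([K[0,0]*x*f+K[0,2],K[1,1]*y*f+K[1,2]])
def crop(fn,out,c,scale):
    im=load(fn)['image'][:,:,::-1][c[1]:c[3],c[0]:c[2]]
    cv2.imwrite('pics/'+out+'.png',cv2.resize(im,None,fx=scale,fy=scale,interpolation=cv2.INTER_CUBIC))
E
python3 - <<'E'
from h import *
for n in ['scene','side','wrist']:
    d=snap(n,n+'0',scale=1.5); print(n,d['intrinsics'].round(1).tolist(),d['k1'],d['world_from_camera'].round(3).tolist())
print(env.observe(), env.grip_depth)
E
```

```text
pics
scene [[419.1, 0.0, 253.9], [0.0, 419.1, 194.0], [0.0, 0.0, 1.0]] -0.030734479228670546 [[0.609, -0.577, 0.544, 1.174], [0.793, 0.441, -0.42, -0.522], [0.002, 0.687, 0.726, 0.928], [0.0, 0.0, 0.0, 1.0]]
side [[357.8, 0.0, 254.6], [0.0, 357.8, 191.9], [0.0, 0.0, 1.0]] 0.006850049506548961 [[-0.992, 0.09, -0.086, 0.487], [-0.123, -0.609, 0.784, 0.849], [0.018, 0.788, 0.615, 0.818], [0.0, 0.0, 0.0, 1.0]]
wrist [[300.7, 0.0, 257.1], [0.0, 300.7, 197.2], [0.0, 0.0, 1.0]] -0.005197134305979192 [[1.0, 0.001, 0.002, 0.55], [-0.001, 0.966, 0.258, 0.065], [-0.002, -0.258, 0.966, 0.372], [0.0, 0.0, 0.0, 1.0]]
{'time_s': 0.15, 'q': array([-1.23345846e+01,  2.18333428e+01,  7.43710778e+01, -1.41629851e-03,
        8.38567662e+01, -1.23371793e+01]), 'qvel': array([ 0.06059001, -0.02754588, -0.13772341, -0.02836794, -0.03951185,
        0.09144043]), 'joint_efforts': array([ 1.94521621e-03, -4.48624384e+01, -2.31344014e+01, -1.86937300e-04,
        3.77541786e-03, -1.65174959e-05]), 'position': array([5.49760679e-01, 5.42659793e-05, 2.01463970e-01]), 'tool_rot': array([[-4.78370942e-05,  9.99999449e-01, -1.04850927e-03],
       [ 9.99999978e-01,  4.80511384e-05,  2.04117218e-04],
       [ 2.04167488e-04, -1.04849949e-03, -9.99999429e-01]]), 'ft_force': array([ 0.33439183,  0.19671257, -0.52194995]), 'wrist_torque': array([-0.01800101, -0.01608259,  0.00082564]), 'grip_width': 0.08550171616398669} -0.0187
```

View pics/scene0.png

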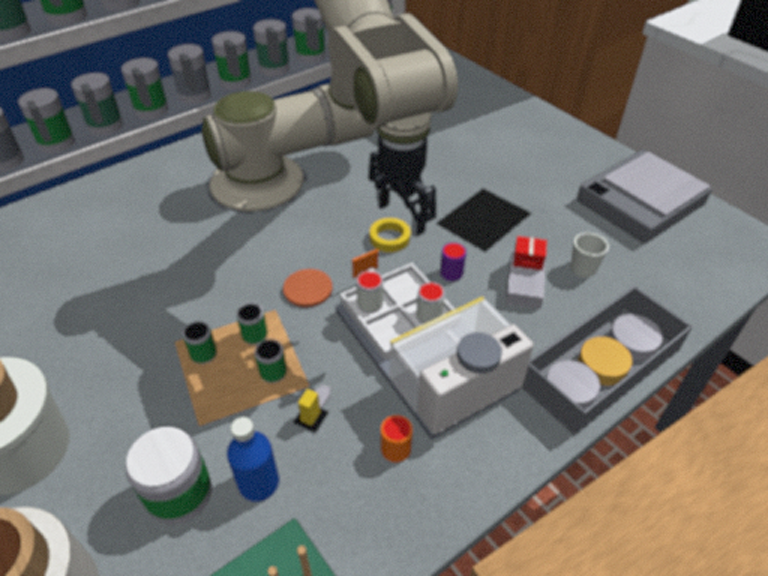

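View pics/side0.png

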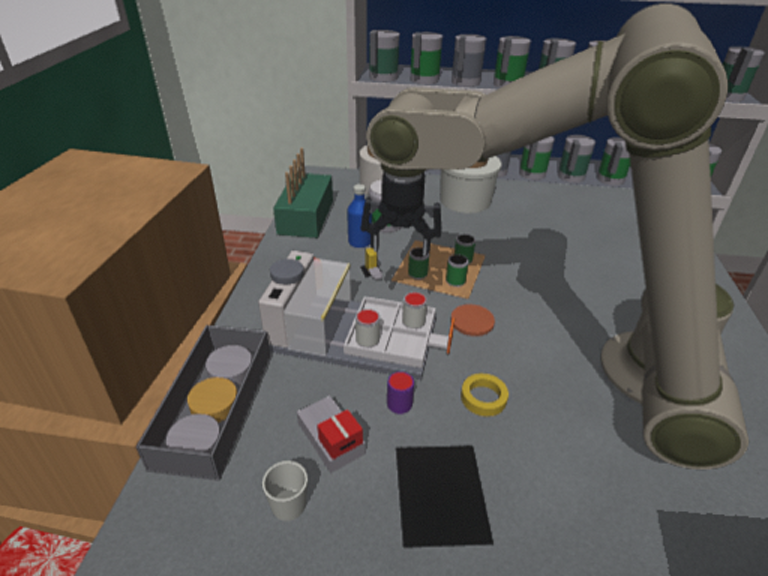

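View pics/wrist0.png

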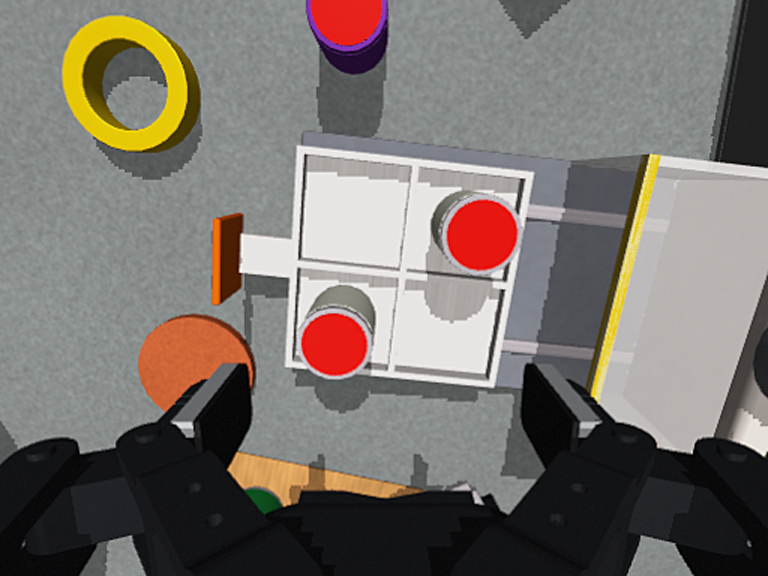

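Run:
```python
from h import *
crop('side0','c1',(180,240,280,340),6)
crop('scene0','c2',(310,140,420,220),6)
crop('scene0','c3',(110,190,230,300),6)
d=load('wrist0')
f=lambda u,v,z: atz(d,u/1.5,v/1.5,z)
for n,p in dict(TL=(297,146),TR=(533,172),BL=(288,367),BR=(493,386)).items(): print(n,f(*p,0.048).round(4))
print('cross',f(405,272,.048).round(4))
for p in [(481,234),(335,343)]: print('tin',f(*p,.099).round(4))
print('hood',f(653,157,.125).round(4),f(597,397,.125).round(4))
print('tab',f(213,220,.075),f(213,304,.075)); 
s=load('scene0'); w=load('side0')
for n,p in dict(n1=(199,331),n2=(250,312),n3=(270,350),purple=(453,250),orange=(397,427)).items(): print(n,atz(s,p[0]/1.5,p[1]/1.5,.068 if n[0]=='n' else .065).round(4))
for n,p in dict(n1=(465,242),n2=(457,264),n3=(418,257),mat1=(397,448),mat2=(474,447),mat3=(405,546),mat4=(491,543)).items(): print(n,atz(w,p[0]/1.5,p[1]/1.5,.068 if n[0]=='n' else .003).round(4))
for p in [(484,190),(530,214),(486,247),(439,220)]: print('mat',atz(s,p[0]/1.5,p[1]/1.5,.003).round(4))
```

```text
TL [0.4889 0.0848 0.048 ]
TR [0.6518 0.0675 0.048 ]
BL [ 0.4735 -0.0786  0.048 ]
BR [ 0.6338 -0.0948  0.048 ]
cross [ 0.5637 -0.0033  0.048 ]
tin [0.6073 0.0309 0.099 ]
tin [ 0.5168 -0.0393  0.099 ]
hood [0.6901 0.0745 0.125 ] [ 0.6772 -0.0642  0.125 ]
tab [0.4366333  0.03720751 0.075     ] [ 0.43094882 -0.01992277  0.075     ]
n1 [ 0.4111 -0.3409  0.068 ]
n2 [ 0.4267 -0.2463  0.068 ]
n3 [ 0.5249 -0.2622  0.068 ]
purple [0.5258 0.1625 0.065 ]
orange [ 0.7764 -0.1815  0.065 ]
n1 [ 0.4045 -0.3282  0.068 ]
n2 [ 0.4236 -0.227   0.068 ]
n3 [ 0.5193 -0.2427  0.068 ]
mat1 [0.5173 0.2677 0.003 ]
mat2 [0.3804 0.2468 0.003 ]
mat3 [0.4875 0.4411 0.003 ]
mat4 [0.3566 0.4189 0.003 ]
mat [0.3672 0.4126 0.003 ]
mat [0.4963 0.4344 0.003 ]
mat [0.5157 0.2752 0.003 ]
mat [0.3854 0.2536 0.003 ]
```

View pics/c1.png

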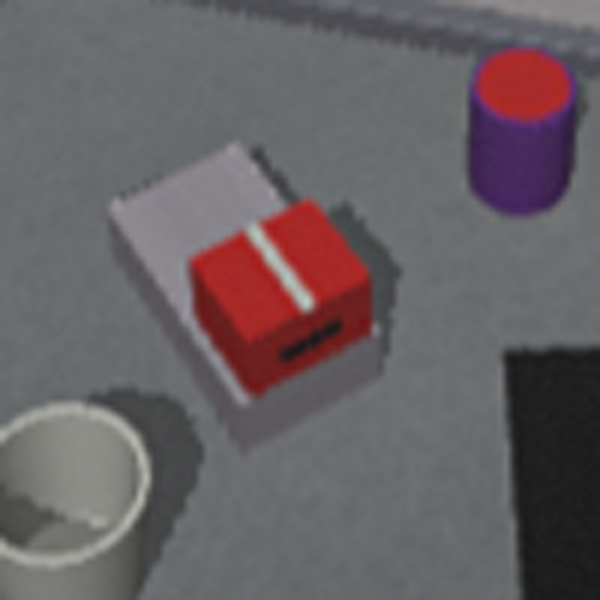

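View pics/c2.png

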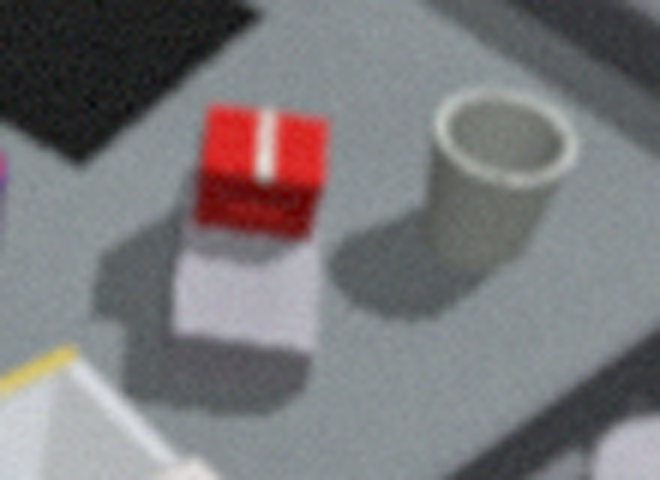

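View pics/c3.png

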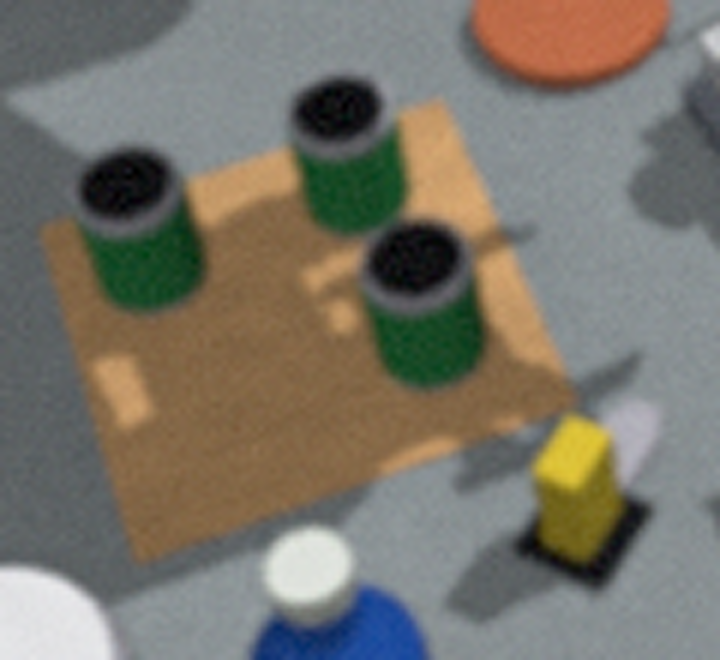

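Request:
apply_moves(plan=[{"tx": 30, "ty": 15, "tz": -20}, {"tx": 57, "ty": 31, "tz": -50}, {"tx": 57, "ty": 31, "tz": -95}, {"tx": 57, "ty": 31, "tz": -125}, {"tx": 57, "ty": 31, "tz": -141}, {"tx": 57, "ty": 31, "tz": -141}, {"tx": 57, "ty": 31, "tz": -141}], grip_force=40)

```text
validation failed for argument at $.pl...
```

Run:
```python
from h import *
snap('wrist','w1',scale=1.5)
```

```text
(no output)
```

View pics/w1.png

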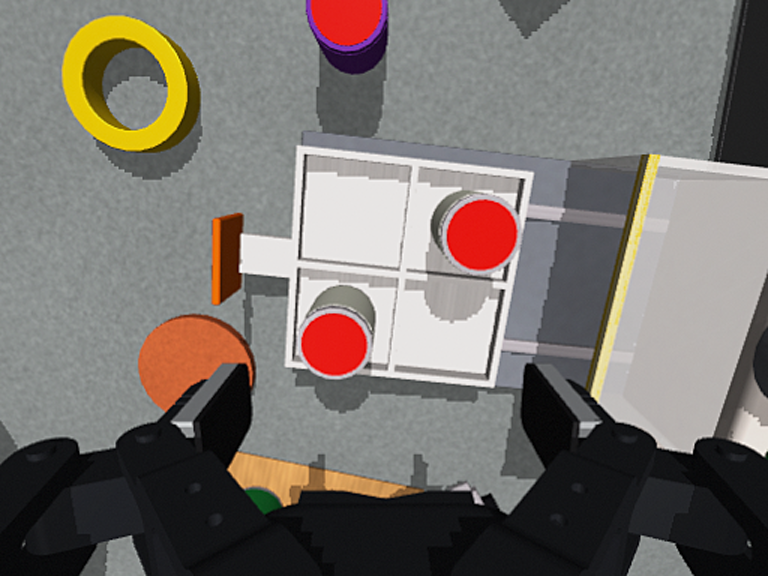

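Request:
apply_moves(plan=[{"tx": 30, "ty": 15, "tz": -20, "rx": 0, "ry": 0, "rz": 0, "jaw": 1}, {"tx": 57, "ty": 31, "tz": -50, "rx": 0, "ry": 0, "rz": 0, "jaw": 1}, {"tx": 57, "ty": 31, "tz": -95, "rx": 0, "ry": 0, "rz": 0, "jaw": 1}, {"tx": 57, "ty": 31, "tz": -95, "rx": 0, "ry": 0, "rz": 0, "jaw": 1}], grip_force=40)

```text
time_s: 0.6
position: [0.6038, 0.0318, 0.1008]
tool_rot: [[-0.001, 1.0, -0.013], [1.0, 0.001, 0.002], [0.002, -0.013, -1.0]]
ft_force: [-0.7, -0.2, -0.4]
grip_width: 0.0854
```

Run:
```python
from h import *
snap('wrist','w2',scale=1.5)
```

```text
(no output)
```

View pics/w2.png

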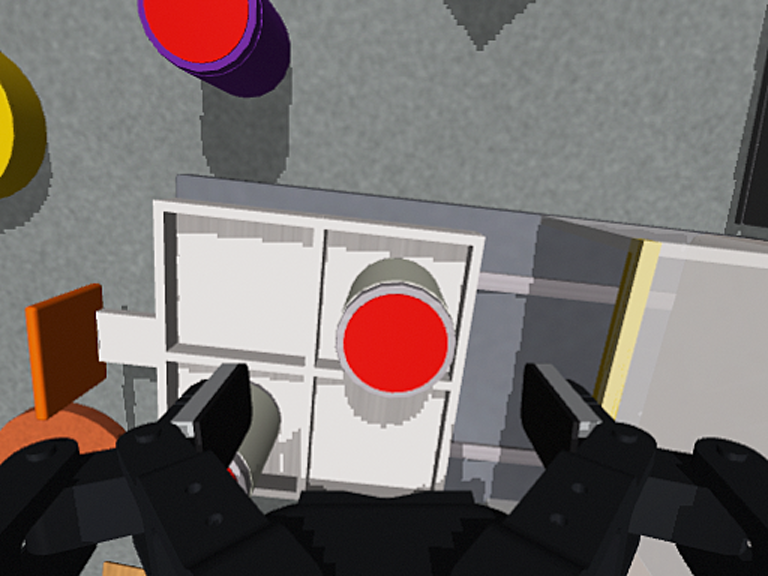

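Run:
```python
from h import *
d=load('w2'); print(atz(d,396/1.5,342/1.5,.099), env.observe()['position'])
```

```text
[0.60806474 0.03128988 0.099     ] [0.60541913 0.03126745 0.10463883]
```

Request:
apply_moves(plan=[{"tx": 3, "ty": -1, "tz": -25, "rx": 0, "ry": 0, "rz": 0, "jaw": 1}, {"tx": 3, "ty": -1, "tz": -40, "rx": 0, "ry": 0, "rz": 0, "jaw": 1}, {"tx": 3, "ty": -1, "tz": -40, "rx": 0, "ry": 0, "rz": 0, "jaw": 1}, {"tx": 3, "ty": -1, "tz": -40, "rx": 0, "ry": 0, "rz": 0, "jaw": -1}, {"tx": 3, "ty": -1, "tz": -40, "rx": 0, "ry": 0, "rz": 0, "jaw": -1}, {"tx": 3, "ty": -1, "tz": -40, "rx": 0, "ry": 0, "rz": 0, "jaw": -1}, {"tx": 3, "ty": -1, "tz": -40, "rx": 0, "ry": 0, "rz": 0, "jaw": -1}, {"tx": 3, "ty": -1, "tz": -40, "rx": 0, "ry": 0, "rz": 0, "jaw": -1}], grip_force=40)

```text
time_s: 1.45
position: [0.6157, 0.0294, 0.0727]
tool_rot: [[-0.0, 1.0, 0.015], [1.0, 0.0, -0.002], [-0.002, 0.015, -1.0]]
ft_force: [9.1, -1.0, 31.9]
grip_width: 0.0132
```

Run:
```python
from h import *
snap('wrist','w3',scale=1.5);snap('side','s3',scale=1.5); print(env.observe()['ft_force'],env.observe()['position'])
crop('s3','s3c',(200,100,330,260),4.5)
```

```text
[ 8.68992757  0.71216111 32.84630655] [0.61565609 0.02947008 0.07273009]
```

View pics/w3.png

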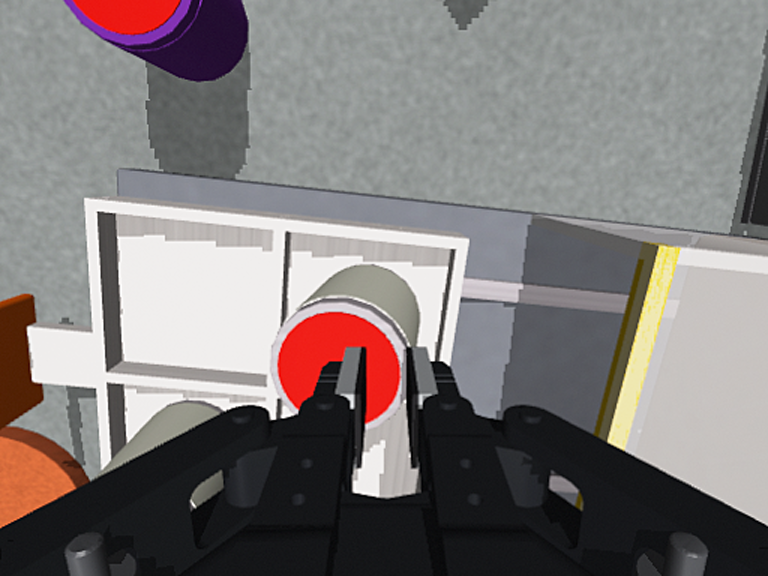

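View pics/s3c.png

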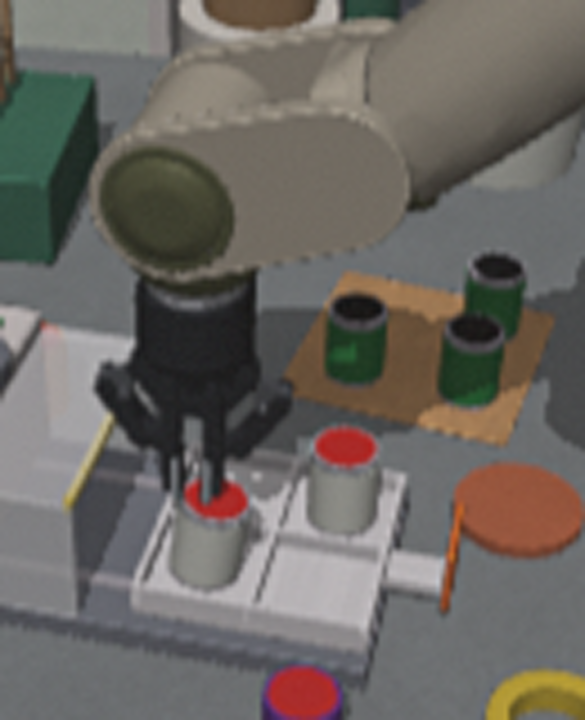

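Run:
```python
from h import *
for f in ['wrist0','w2','w3']:
    d=load(f); T=d['world_from_camera']; print(f,T[:3,3],T[:3,2])
    tcp={'wrist0':[.5498,0,.2015],'w2':[.6054,.0313,.1046],'w3':[.6157,.0295,.0727]}[f]
    print(proj(d,tcp)*1.5, proj(d,np.array(tcp)+[0,0,.019])*1.5)
d=load('w3'); print(atz(d,339/1.5,370/1.5,.099))
s=load('s3')
# lid center in side
p=(200+217/4.5,100+500/4.5); print(atz(s,*p,.099))
p=(200+345/4.5,100+447/4.5); print(atz(s,*p,.099))
print(proj(s,[.6157,.0295,.0727]),  (np.array(proj(s,[.6157,.0295,.0727]))-[200,100])*4.5)
```

```text
wrist0 [0.55005262 0.06513832 0.37240985] [0.00172572 0.25760549 0.96624864]
[385.86823329 342.66800256] [385.80933723 361.42624609]
w2 [0.60609613 0.09660117 0.27195728] [0.01245105 0.25612003 0.96656479]
[389.3964895 346.9734251] [389.13767439 366.54801235]
w3 [0.61317334 0.09481985 0.24353672] [-0.01411148  0.25936424  0.96567648]
[385.81125752 342.30934175] [386.60474081 361.10958137]
[0.59907367 0.02944068 0.099     ]
[0.59530125 0.02981081 0.099     ]
[ 0.51331751 -0.03980422  0.099     ]
[241.67262437 216.81910684] [187.52680968 525.68598077]
```

Request:
apply_moves(plan=[{"tx": 0, "ty": 0, "tz": 20, "rx": 0, "ry": 0, "rz": 0, "jaw": -1}, {"tx": 0, "ty": 0, "tz": 40, "rx": 0, "ry": 0, "rz": 0, "jaw": -1}, {"tx": 0, "ty": 0, "tz": 60, "rx": 0, "ry": 0, "rz": 0, "jaw": 1}, {"tx": 0, "ty": 0, "tz": 60, "rx": 0, "ry": 0, "rz": 0, "jaw": 1}, {"tx": 0, "ty": 0, "tz": 60, "rx": 0, "ry": 0, "rz": 0, "jaw": 1}, {"tx": 0, "ty": 0, "tz": 60, "rx": 0, "ry": 0, "rz": 0, "jaw": 1}], grip_force=40)

```text
time_s: 2.15
position: [0.6151, 0.0295, 0.1317]
tool_rot: [[0.0, 1.0, 0.013], [1.0, -0.0, -0.001], [-0.001, 0.013, -1.0]]
ft_force: [0.2, -1.1, 0.4]
grip_width: 0.0583
```

Run:
```python
from h import *
snap('wrist','w4',scale=1.5);snap('side','s4',scale=1.5); o=env.observe();print(o['ft_force'],o['position'],o['grip_width'])
crop('s4','s4c',(200,100,330,260),4.5)
```

```text
[ 0.26812891  0.60484586 -0.37002074] [0.61523897 0.0294579  0.13169508] 0.07209823470148104
```

View pics/w4.png

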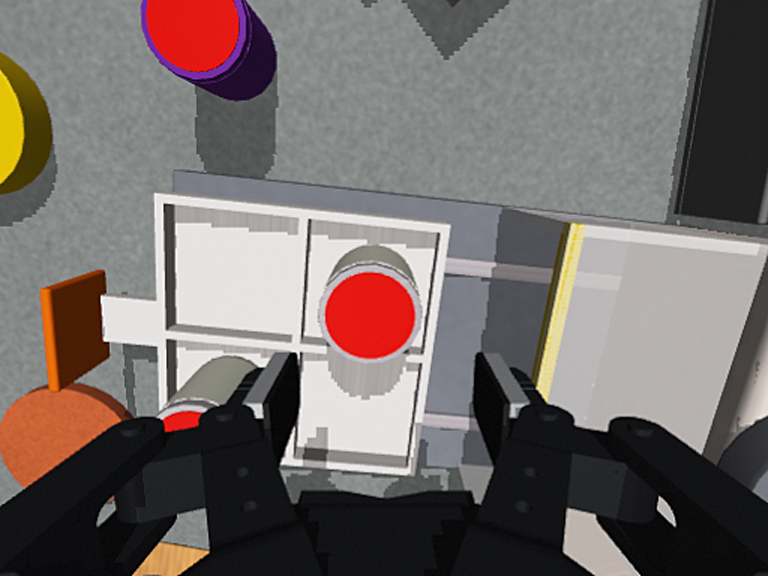

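View pics/s4c.png

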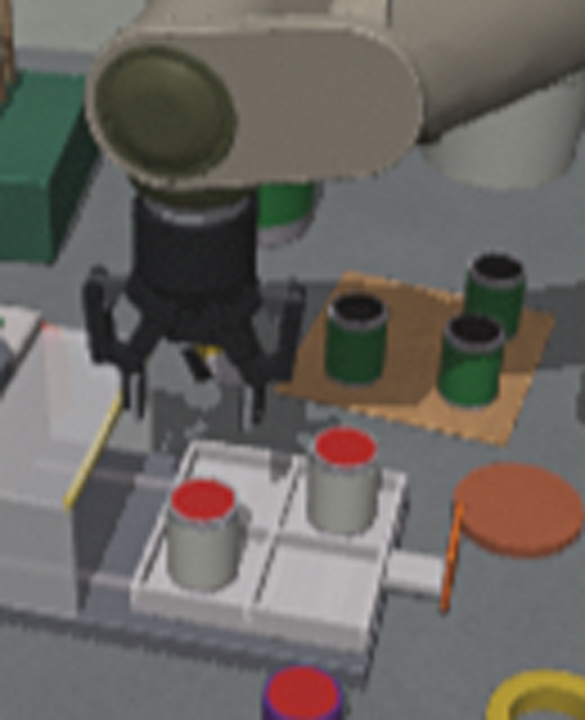

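Run:
```python
from h import *
s=load('s4');w=load('w4')
for z in (.1317,.145,.158):
  print((proj(s,[.6152,.0295,z])-[200,100])*4.5)
  for sx in (-.05,-.036,.036,.05):
    for sy in (-.011,.011): print(z,sx,sy,((proj(s,[.6152+sx,.0295+sy,z])-[200,100])*4.5).round(), (proj(w,[.6152+sx,.0295+sy,z])*1.5).round())
print('tin',atz(w,370/1.5,315/1.5,.099))
crop('w4','w4c',(60,200,440,384),2)
```

```text
[187.90665104 459.92121358]
0.1317 -0.05 -0.011 [264. 456.] [264. 368.]
0.1317 -0.05 0.011 [260. 477.] [260. 317.]
0.1317 -0.036 -0.011 [243. 455.] [298. 368.]
0.1317 -0.036 0.011 [239. 475.] [295. 317.]
0.1317 0.036 -0.011 [138. 445.] [473. 367.]
0.1317 0.036 0.011 [132. 465.] [476. 316.]
0.1317 0.05 -0.011 [117. 443.] [507. 367.]
0.1317 0.05 0.011 [111. 463.] [511. 316.]
[187.82749389 444.46319864]
0.145 -0.05 -0.011 [265. 441.] [255. 383.]
0.145 -0.05 0.011 [261. 462.] [250. 328.]
0.145 -0.036 -0.011 [244. 439.] [292. 383.]
0.145 -0.036 0.011 [240. 460.] [288. 328.]
0.145 0.036 -0.011 [137. 429.] [480. 381.]
0.145 0.036 0.011 [131. 450.] [484. 327.]
0.145 0.05 -0.011 [117. 427.] [517. 381.]
0.145 0.05 0.011 [110. 448.] [521. 327.]
[187.74886928 429.12333592]
0.158 -0.05 -0.011 [265. 426.] [245. 399.]
0.158 -0.05 0.011 [261. 447.] [240. 341.]
0.158 -0.036 -0.011 [244. 424.] [285. 399.]
0.158 -0.036 0.011 [240. 445.] [281. 340.]
0.158 0.036 -0.011 [137. 414.] [488. 398.]
0.158 0.036 0.011 [131. 435.] [492. 339.]
0.158 0.05 -0.011 [116. 412.] [528. 397.]
0.158 0.05 0.011 [110. 433.] [533. 339.]
tin [0.60816413 0.03083121 0.099     ]
```

View pics/w4c.png

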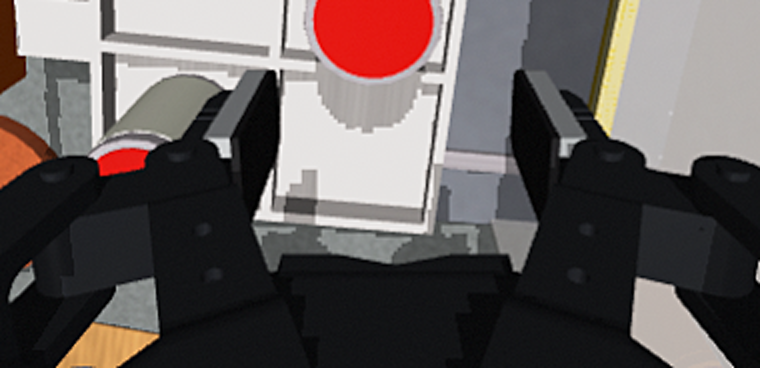

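Request:
apply_moves(plan=[{"tx": -7, "ty": 1, "tz": -20, "rx": 0, "ry": 0, "rz": 0, "jaw": 1}, {"tx": -7, "ty": 1, "tz": -40, "rx": 0, "ry": 0, "rz": 0, "jaw": 1}, {"tx": -7, "ty": 1, "tz": -55, "rx": 0, "ry": 0, "rz": 0, "jaw": 1}, {"tx": -7, "ty": 1, "tz": -70, "rx": 0, "ry": 0, "rz": 0, "jaw": 1}, {"tx": -7, "ty": 1, "tz": -80, "rx": 0, "ry": 0, "rz": 0, "jaw": 1}, {"tx": -7, "ty": 1, "tz": -85, "rx": 0, "ry": 0, "rz": 0, "jaw": 1}, {"tx": -7, "ty": 1, "tz": -85, "rx": 0, "ry": 0, "rz": 0, "jaw": 1}], grip_force=40)

```text
time_s: 2.95
position: [0.608, 0.0305, 0.0461]
tool_rot: [[0.0, 1.0, 0.012], [1.0, -0.0, -0.001], [-0.001, 0.012, -1.0]]
ft_force: [0.8, -0.2, 0.7]
grip_width: 0.0855
```

Run:
```python
from h import *
snap('wrist','w5',scale=1.5);o=env.observe();print(o['ft_force'],o['position'],o['grip_width'])
snap('side','s5',scale=1.5);crop('s5','s5c',(200,100,330,260),4.5)
```

```text
[ 0.21566525 -0.57260066  0.26403959] [0.60834212 0.03044618 0.04676261] 0.0852871612575217
```

View pics/w5.png

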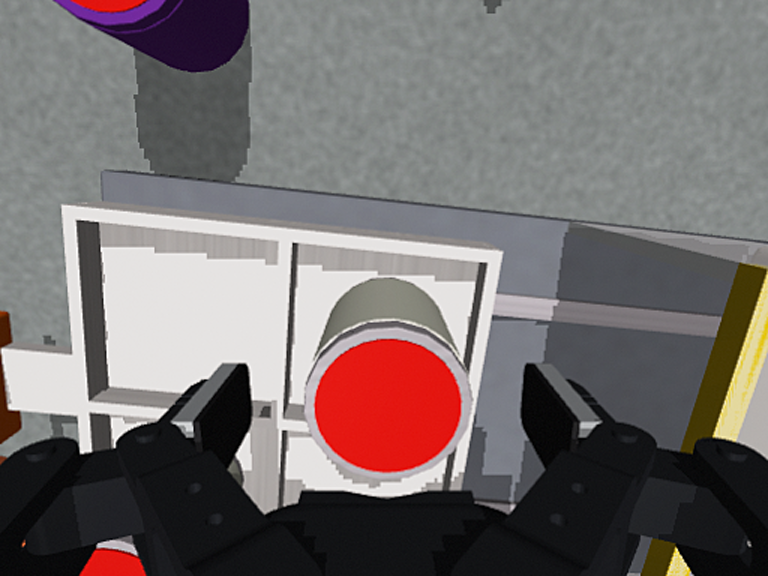

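View pics/s5c.png

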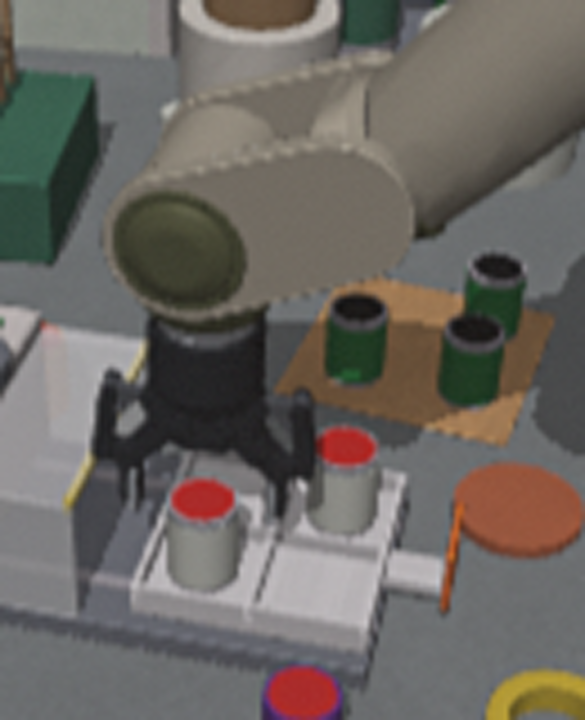

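Request:
apply_moves(plan=[{"tx": 0, "ty": 0, "tz": -8, "rx": 0, "ry": 0, "rz": 0, "jaw": 1}, {"tx": 0, "ty": 0, "tz": -15, "rx": 0, "ry": 0, "rz": 0, "jaw": 1}, {"tx": 0, "ty": 0, "tz": -15, "rx": 0, "ry": 0, "rz": 0, "jaw": 1}, {"tx": 0, "ty": 0, "tz": -15, "rx": 0, "ry": 0, "rz": 0, "jaw": -1}, {"tx": 0, "ty": 0, "tz": -15, "rx": 0, "ry": 0, "rz": 0, "jaw": -1}, {"tx": 0, "ty": 0, "tz": -15, "rx": 0, "ry": 0, "rz": 0, "jaw": -1}, {"tx": 0, "ty": 0, "tz": -15, "rx": 0, "ry": 0, "rz": 0, "jaw": -1}], grip_force=40)

```text
time_s: 3.75
position: [0.6088, 0.0304, 0.0327]
tool_rot: [[0.0, 1.0, 0.015], [1.0, 0.0, -0.002], [-0.002, 0.015, -1.0]]
ft_force: [-0.5, -0.0, 2.9]
grip_width: 0.0491
```

Request:
apply_moves(plan=[{"tx": 0, "ty": 0, "tz": 40, "rx": 0, "ry": 0, "rz": 0, "jaw": -1}, {"tx": 0, "ty": 0, "tz": 80, "rx": 0, "ry": 0, "rz": 0, "jaw": -1}, {"tx": -10, "ty": 20, "tz": 110, "rx": 0, "ry": 0, "rz": 0, "jaw": -1}, {"tx": -30, "ty": 60, "tz": 110, "rx": 0, "ry": 0, "rz": 0, "jaw": -1}, {"tx": -50, "ty": 100, "tz": 110, "rx": 0, "ry": 0, "rz": 0, "jaw": -1}, {"tx": -70, "ty": 140, "tz": 110, "rx": 0, "ry": 0, "rz": 0, "jaw": -1}, {"tx": -90, "ty": 180, "tz": 110, "rx": 0, "ry": 0, "rz": 0, "jaw": -1}, {"tx": -110, "ty": 220, "tz": 110, "rx": 0, "ry": 0, "rz": 0, "jaw": -1}, {"tx": -130, "ty": 260, "tz": 110, "rx": 0, "ry": 0, "rz": 0, "jaw": -1}, {"tx": -150, "ty": 300, "tz": 110, "rx": 0, "ry": 0, "rz": 0, "jaw": -1}, {"tx": -165, "ty": 335, "tz": 110, "rx": 0, "ry": 0, "rz": 0, "jaw": -1}, {"tx": -175, "ty": 355, "tz": 110, "rx": 0, "ry": 0, "rz": 0, "jaw": -1}], grip_force=40)

```text
time_s: 4.95
position: [0.4321, 0.3876, 0.1424]
tool_rot: [[-0.002, 1.0, 0.014], [1.0, 0.002, -0.001], [-0.001, 0.014, -1.0]]
ft_force: [1.1, -0.5, -2.5]
grip_width: 0.049
```

Run:
```python
from h import *
snap('wrist','w6',scale=1.5);o=env.observe();print(o['ft_force'],o['position'],o['grip_width'])
snap('side','s6',scale=1.5)
```

```text
[-2.74055767  1.20108381 -2.75786947] [0.43089032 0.38940281 0.14237575] 0.04903036365582708
```

View pics/w6.png

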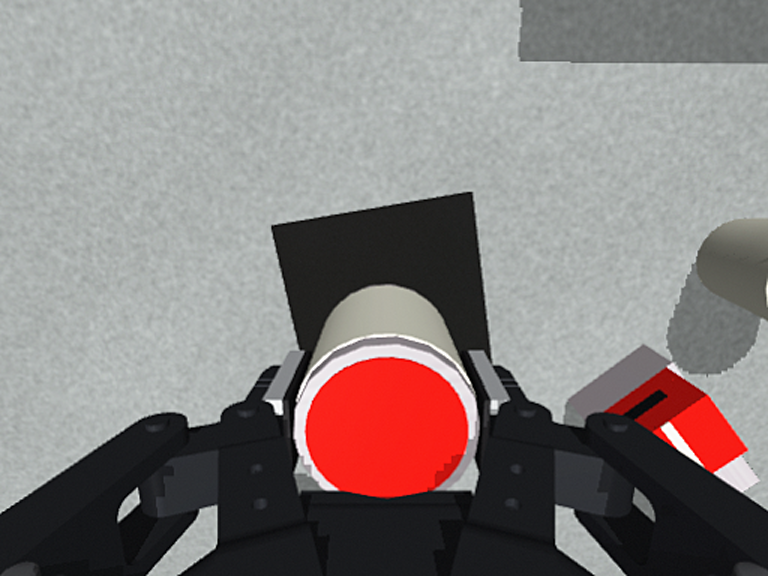

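View pics/s6.png

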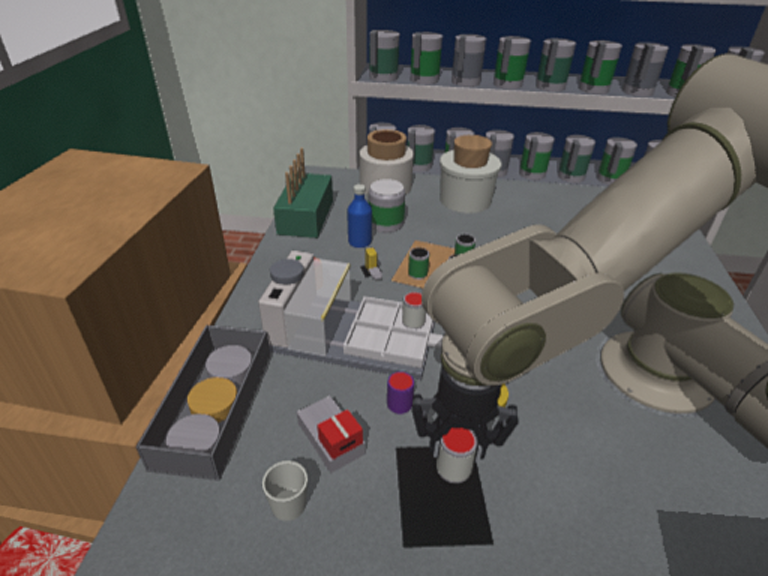

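Run:
```python
from h import *
d=load('w6')
for p in [(272,227),(472,193)]: print(atz(d,p[0]/1.5,p[1]/1.5,.003).round(4))
print('lidz?')
for p in [(386,427)]: print(atz(d,p[0]/1.5,p[1]/1.5,.099+.11).round(4))
for p in [(645,405),(690,440)]: print(atz(d,p[0]/1.5,p[1]/1.5,.06).round(4))
```

```text
[0.3565 0.4185 0.003 ]
[0.4922 0.4412 0.003 ]
lidz?
[0.4312 0.3897 0.209 ]
[0.5965 0.3134 0.06  ]
[0.6298 0.2881 0.06  ]
```

Request:
apply_moves(plan=[{"tx": 1, "ty": -4, "tz": -40, "rx": 0, "ry": 0, "rz": 0, "jaw": -1}, {"tx": 1, "ty": -4, "tz": -80, "rx": 0, "ry": 0, "rz": 0, "jaw": -1}, {"tx": 1, "ty": -4, "tz": -115, "rx": 0, "ry": 0, "rz": 0, "jaw": -1}, {"tx": 1, "ty": -4, "tz": -130, "rx": 0, "ry": 0, "rz": 0, "jaw": -1}, {"tx": 1, "ty": -4, "tz": -136, "rx": 0, "ry": 0, "rz": 0, "jaw": -1}, {"tx": 1, "ty": -4, "tz": -140, "rx": 0, "ry": 0, "rz": 0, "jaw": -1}, {"tx": 1, "ty": -4, "tz": -140, "rx": 0, "ry": 0, "rz": 0, "jaw": -1}, {"tx": 1, "ty": -4, "tz": -140, "rx": 0, "ry": 0, "rz": 0, "jaw": -1}], grip_force=40)

```text
time_s: 5.85
position: [0.4336, 0.3837, 0.0033]
tool_rot: [[-0.004, 1.0, 0.016], [1.0, 0.004, -0.001], [-0.001, 0.016, -1.0]]
ft_force: [0.3, -0.3, -1.9]
grip_width: 0.0491
```

Request:
apply_moves(plan=[{"tx": 0, "ty": 0, "tz": -2, "rx": 0, "ry": 0, "rz": 0, "jaw": -1}, {"tx": 0, "ty": 0, "tz": -2, "rx": 0, "ry": 0, "rz": 0, "jaw": -1}, {"tx": 0, "ty": 0, "tz": -2, "rx": 0, "ry": 0, "rz": 0, "jaw": 1}, {"tx": 0, "ty": 0, "tz": -2, "rx": 0, "ry": 0, "rz": 0, "jaw": 1}, {"tx": 0, "ty": 0, "tz": -2, "rx": 0, "ry": 0, "rz": 0, "jaw": 1}, {"tx": 0, "ty": 0, "tz": 20, "rx": 0, "ry": 0, "rz": 0, "jaw": 1}, {"tx": 0, "ty": 0, "tz": 60, "rx": 0, "ry": 0, "rz": 0, "jaw": 1}, {"tx": 0, "ty": 0, "tz": 110, "rx": 0, "ry": 0, "rz": 0, "jaw": 1}, {"tx": 0, "ty": 0, "tz": 160, "rx": 0, "ry": 0, "rz": 0, "jaw": 1}], grip_force=40)

```text
time_s: 6.75
position: [0.4332, 0.3835, 0.1651]
tool_rot: [[-0.004, 1.0, 0.015], [1.0, 0.004, -0.001], [-0.001, 0.015, -1.0]]
ft_force: [1.4, 0.7, -0.0]
grip_width: 0.0853
```

Run:
```python
from h import *
snap('wrist','w7',scale=1.5);o=env.observe();print(o['ft_force'],o['position'],o['grip_width'],o['q'].round())
snap('side','s7',scale=1.5)
```

```text
[ 0.61504319 -0.10775289  7.25466926] [0.43616349 0.38533505 0.17414274] 0.08554283459479045 [30. 25. 73. -0. 80. 30.]
```

View pics/w7.png

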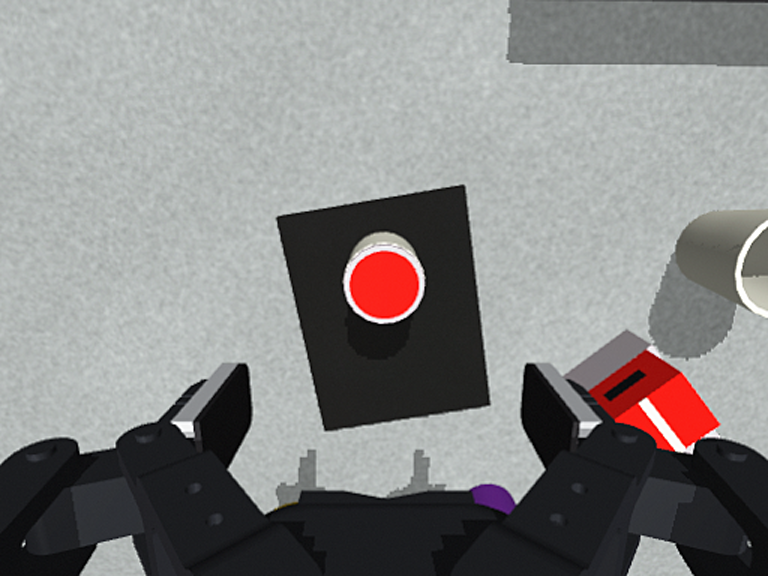

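View pics/s7.png

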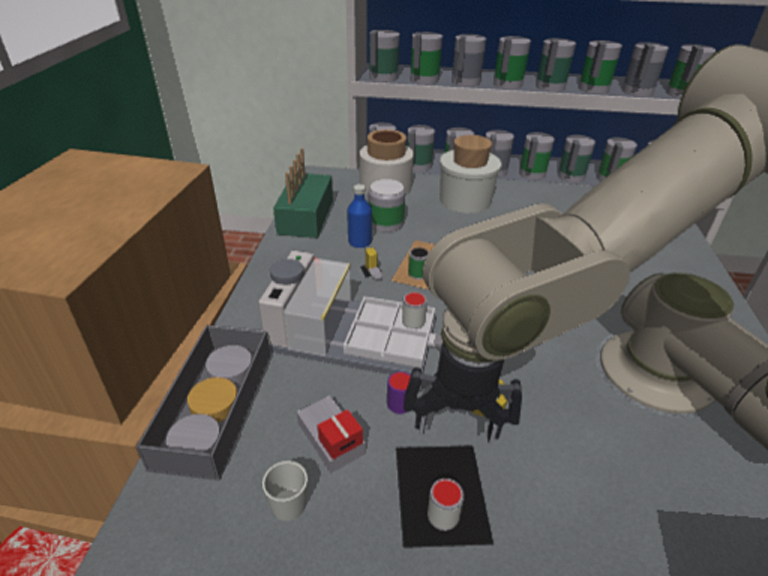

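Request:
apply_moves(plan=[{"tx": 8, "ty": -40, "tz": 0, "rx": 0, "ry": 0, "rz": 0, "jaw": 1}, {"tx": 17, "ty": -85, "tz": 0, "rx": 0, "ry": 0, "rz": 0, "jaw": 1}, {"tx": 26, "ty": -130, "tz": 0, "rx": 0, "ry": 0, "rz": 0, "jaw": 1}, {"tx": 35, "ty": -175, "tz": 0, "rx": 0, "ry": 0, "rz": 0, "jaw": 1}, {"tx": 44, "ty": -220, "tz": 0, "rx": 0, "ry": 0, "rz": 0, "jaw": 1}, {"tx": 53, "ty": -265, "tz": 0, "rx": 0, "ry": 0, "rz": 0, "jaw": 1}, {"tx": 62, "ty": -310, "tz": 0, "rx": 0, "ry": 0, "rz": 0, "jaw": 1}, {"tx": 71, "ty": -355, "tz": 0, "rx": 0, "ry": 0, "rz": 0, "jaw": 1}, {"tx": 79, "ty": -400, "tz": -15, "rx": 0, "ry": 0, "rz": 0, "jaw": 1}, {"tx": 81, "ty": -424, "tz": -30, "rx": 0, "ry": 0, "rz": 0, "jaw": 1}, {"tx": 81, "ty": -424, "tz": -35, "rx": 0, "ry": 0, "rz": 0, "jaw": 1}, {"tx": 81, "ty": -424, "tz": -35, "rx": 0, "ry": 0, "rz": 0, "jaw": 1}], grip_force=40)

```text
time_s: 8.05
position: [0.5165, -0.0386, 0.1345]
tool_rot: [[-0.003, 1.0, 0.025], [1.0, 0.003, 0.007], [0.007, 0.025, -1.0]]
ft_force: [0.6, 0.8, 0.7]
grip_width: 0.0855
```

Run:
```python
from h import *
d=load('w7')
print('tin1',atz(d,384/1.5,286/1.5,.068))
for p in [(277,217),(465,185),(490,404),(326,430)]: print(atz(d,p[0]/1.5,p[1]/1.5,.003).round(4))
snap('wrist','w8',scale=1.5);o=env.observe();print(o['ft_force'],o['position'],o['grip_width'],o['q'].round())
```

```text
tin1 [0.43365596 0.38313694 0.068     ]
[0.3564 0.419  0.003 ]
[0.4926 0.4419 0.003 ]
[0.5216 0.2675 0.003 ]
[0.3865 0.2444 0.003 ]
[ 0.11138817 -0.2276365   1.34312366] [ 0.51680261 -0.03803361  0.1353029 ] 0.0854447493562251 [-18.  21.  87.   1.  70. -18.]
```

View pics/w8.png

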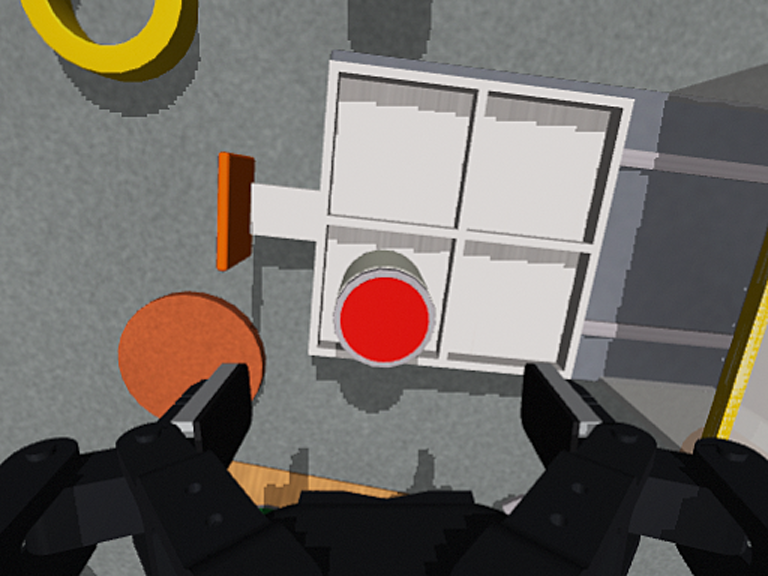

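Run:
```python
from h import *
d=load('w8')
print('tin2',atz(d,385/1.5,319/1.5,.099))
P=[(331,60),(633,100),(574,377),(310,355)]
W=[atz(d,p[0]/1.5,p[1]/1.5,.048) for p in P]
for w in W: print(w.round(4))
print(np.mean(W,0), 'cross',atz(d,460/1.5,236/1.5,.048))
```

```text
tin2 [ 0.51702831 -0.03989495  0.099     ]
[0.49   0.0851 0.048 ]
[0.6519 0.0668 0.048 ]
[ 0.637  -0.0949  0.048 ]
[ 0.4726 -0.0787  0.048 ]
[ 0.56286479 -0.00540048  0.048     ] cross [ 0.56124123 -0.00637859  0.048     ]
```

Request:
apply_moves(plan=[{"tx": 0, "ty": 0, "tz": -20, "rx": -0.007, "ry": 0.025, "rz": 0, "jaw": 1}, {"tx": 0, "ty": 0, "tz": -50, "rx": -0.007, "ry": 0.025, "rz": 0, "jaw": 1}, {"tx": 0, "ty": 0, "tz": -80, "rx": -0.007, "ry": 0.025, "rz": 0, "jaw": 1}, {"tx": 0, "ty": 0, "tz": -100, "rx": -0.007, "ry": 0.025, "rz": 0, "jaw": 1}, {"tx": 0, "ty": 0, "tz": -103, "rx": -0.007, "ry": 0.025, "rz": 0, "jaw": 1}, {"tx": 0, "ty": 0, "tz": -103, "rx": -0.007, "ry": 0.025, "rz": 0, "jaw": 1}, {"tx": 0, "ty": 0, "tz": -103, "rx": -0.007, "ry": 0.025, "rz": 0, "jaw": -1}, {"tx": 0, "ty": 0, "tz": -103, "rx": -0.007, "ry": 0.025, "rz": 0, "jaw": -1}, {"tx": 0, "ty": 0, "tz": -103, "rx": -0.007, "ry": 0.025, "rz": 0, "jaw": -1}, {"tx": 0, "ty": 0, "tz": -103, "rx": -0.007, "ry": 0.025, "rz": 0, "jaw": -1}, {"tx": 0, "ty": 0, "tz": -103, "rx": -0.007, "ry": 0.025, "rz": 0, "jaw": -1}], grip_force=40)

```text
time_s: 9.2
position: [0.5174, -0.0381, 0.0335]
tool_rot: [[-0.004, 1.0, 0.004], [1.0, 0.004, -0.001], [-0.001, 0.004, -1.0]]
ft_force: [-0.5, 1.5, 5.9]
grip_width: 0.0488
```

Request:
apply_moves(plan=[{"tx": 0, "ty": 0, "tz": 40, "rx": 0, "ry": 0, "rz": 0, "jaw": -1}, {"tx": 0, "ty": 0, "tz": 80, "rx": 0, "ry": 0, "rz": 0, "jaw": -1}, {"tx": -5, "ty": 20, "tz": 110, "rx": 0, "ry": 0, "rz": 0, "jaw": -1}, {"tx": -15, "ty": 65, "tz": 110, "rx": 0, "ry": 0, "rz": 0, "jaw": -1}, {"tx": -25, "ty": 110, "tz": 110, "rx": 0, "ry": 0, "rz": 0, "jaw": -1}, {"tx": -35, "ty": 155, "tz": 110, "rx": 0, "ry": 0, "rz": 0, "jaw": -1}, {"tx": -45, "ty": 200, "tz": 110, "rx": 0, "ry": 0, "rz": 0, "jaw": -1}, {"tx": -55, "ty": 245, "tz": 110, "rx": 0, "ry": 0, "rz": 0, "jaw": -1}, {"tx": -62, "ty": 285, "tz": 110, "rx": 0, "ry": 0, "rz": 0, "jaw": -1}, {"tx": -68, "ty": 320, "tz": 110, "rx": 0, "ry": 0, "rz": 0, "jaw": -1}, {"tx": -71, "ty": 340, "tz": 110, "rx": 0, "ry": 0, "rz": 0, "jaw": -1}, {"tx": -71, "ty": 340, "tz": 110, "rx": 0, "ry": 0, "rz": 0, "jaw": -1}], grip_force=40)

```text
time_s: 10.4
position: [0.4456, 0.304, 0.1436]
tool_rot: [[-0.007, 1.0, 0.004], [1.0, 0.007, -0.0], [-0.0, 0.004, -1.0]]
ft_force: [0.5, -0.6, -1.3]
grip_width: 0.049
```

Request:
apply_moves(plan=[{"tx": 0, "ty": -2, "tz": -40, "rx": 0, "ry": 0, "rz": 0, "jaw": -1}, {"tx": 0, "ty": -2, "tz": -80, "rx": 0, "ry": 0, "rz": 0, "jaw": -1}, {"tx": 0, "ty": -2, "tz": -115, "rx": 0, "ry": 0, "rz": 0, "jaw": -1}, {"tx": 0, "ty": -2, "tz": -130, "rx": 0, "ry": 0, "rz": 0, "jaw": -1}, {"tx": 0, "ty": -2, "tz": -138, "rx": 0, "ry": 0, "rz": 0, "jaw": -1}, {"tx": 0, "ty": -2, "tz": -142, "rx": 0, "ry": 0, "rz": 0, "jaw": -1}, {"tx": 0, "ty": -2, "tz": -142, "rx": 0, "ry": 0, "rz": 0, "jaw": -1}, {"tx": 0, "ty": -2, "tz": -142, "rx": 0, "ry": 0, "rz": 0, "jaw": -1}, {"tx": 0, "ty": -2, "tz": -142, "rx": 0, "ry": 0, "rz": 0, "jaw": 1}, {"tx": 0, "ty": -2, "tz": -142, "rx": 0, "ry": 0, "rz": 0, "jaw": 1}, {"tx": 0, "ty": -2, "tz": -142, "rx": 0, "ry": 0, "rz": 0, "jaw": 1}, {"tx": 0, "ty": -2, "tz": -142, "rx": 0, "ry": 0, "rz": 0, "jaw": 1}], grip_force=40)

```text
time_s: 11.6
position: [0.4457, 0.302, 0.0018]
tool_rot: [[-0.007, 1.0, 0.004], [1.0, 0.007, -0.0], [-0.0, 0.004, -1.0]]
ft_force: [0.4, 0.7, 0.9]
grip_width: 0.0855
```

Request:
apply_moves(plan=[{"tx": 0, "ty": 0, "tz": 30, "rx": 0, "ry": 0, "rz": 0, "jaw": 1}, {"tx": 0, "ty": 0, "tz": 80, "rx": 0, "ry": 0, "rz": 0, "jaw": 1}, {"tx": 0, "ty": 0, "tz": 130, "rx": 0, "ry": 0, "rz": 0, "jaw": 1}, {"tx": 10, "ty": -20, "tz": 170, "rx": 0, "ry": 0, "rz": 0, "jaw": 1}, {"tx": 50, "ty": -30, "tz": 180, "rx": 0, "ry": 0, "rz": 0, "jaw": 1}, {"tx": 95, "ty": -40, "tz": 190, "rx": 0, "ry": 0, "rz": 0, "jaw": 1}, {"tx": 140, "ty": -50, "tz": 200, "rx": 0, "ry": 0, "rz": 0, "jaw": 1}, {"tx": 170, "ty": -55, "tz": 200, "rx": 0, "ry": 0, "rz": 0, "jaw": 1}, {"tx": 170, "ty": -55, "tz": 200, "rx": 0, "ry": 0, "rz": 0, "jaw": 1}, {"tx": 170, "ty": -55, "tz": 200, "rx": 0, "ry": 0, "rz": 0, "jaw": 1}], grip_force=40)

```text
time_s: 12.6
position: [0.6155, 0.2469, 0.201]
tool_rot: [[-0.007, 1.0, 0.003], [1.0, 0.007, -0.0], [-0.0, 0.003, -1.0]]
ft_force: [-0.7, -0.2, 0.1]
grip_width: 0.0855
```

Run:
```python
from h import *
snap('wrist','w9',scale=1.5);o=env.observe();print(o['ft_force'],o['position'],o['grip_width'],o['q'].round())
snap('side','s9',scale=1.5)
```

```text
[-0.58027783  0.85920962 -0.33353665] [0.61493415 0.24726297 0.20144753] 0.0854493359416501 [12. 34. 54. -0. 92. 11.]
```

View pics/w9.png

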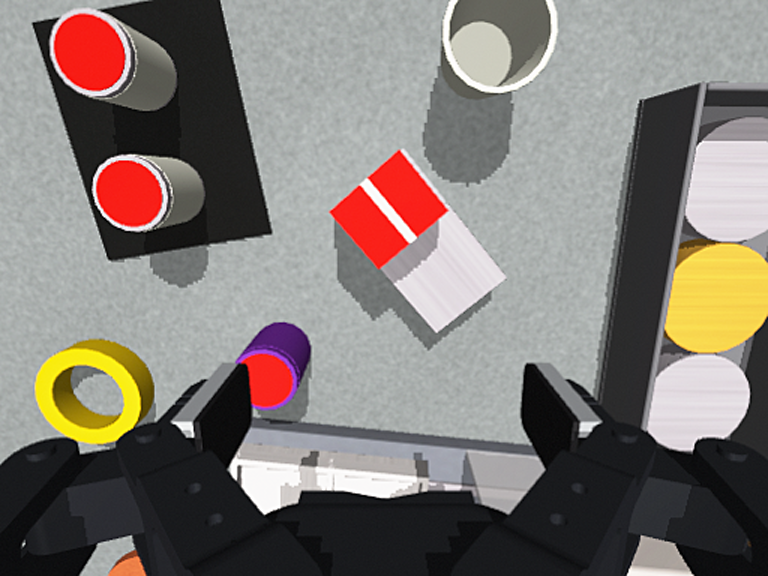

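View pics/s9.png

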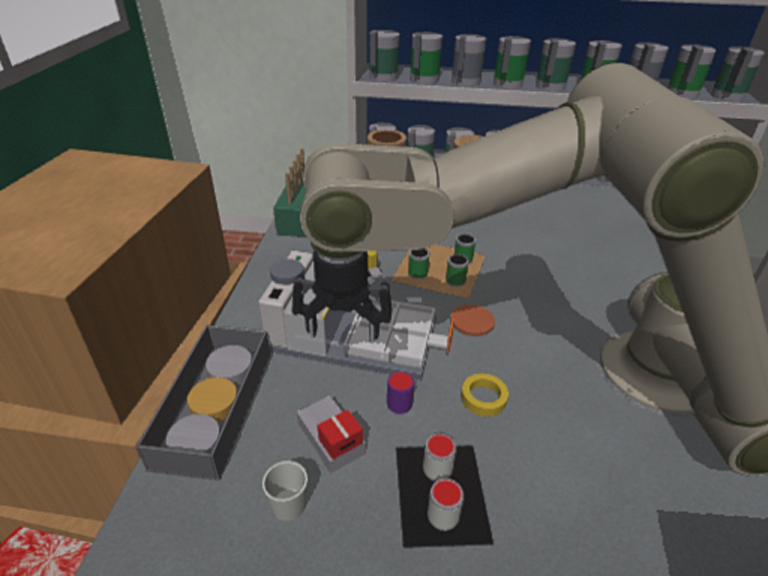

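Run:
```python
from h import *
d=load('w9')
T=[(401,150),(450,209),(380,270),(330,211)]
W=np.array([atz(d,p[0]/1.5,p[1]/1.5,.075) for p in T]);print(W.round(4), np.linalg.norm(np.diff(np.vstack([W,W[:1]]),axis=0),axis=1))
L=[(507,278),(437,333)]
Q=np.array([atz(d,p[0]/1.5,p[1]/1.5,.035) for p in L]);print(Q.round(4))
l=[atz(d,p[0]/1.5,p[1]/1.5,.075) for p in [(365,180),(413,240)]]; l=np.array(l);print(l, np.degrees(np.arctan2(*(l[0]-l[1])[[1,0]])))
ux=(W[0]+W[3]-W[1]-W[2]); print('yaw',np.degrees(np.arctan2(ux[1],ux[0]))); ux/=np.linalg.norm(ux)
m=(W[1]+W[2])/2; e=Q.mean(0); print('mouth',m,'ledge mid',e, (m-e)@ux)
e2=Q[0]-Q[1]; print('ledge yaw',np.degrees(np.arctan2(e2[1],e2[0]))+90, np.linalg.norm(e2))
uy=np.array([-ux[1],ux[0],0]);
d=snap('scene','sc9'); s=d
for y in (-.015,.015):
  for z in (.048,.058): print(proj(s,[*(m+uy*y)[:2],z]))
crop('sc9','sc9c',(330,150,380,200),12)
```

```text
[[0.625  0.3274 0.075 ]
 [0.6573 0.2912 0.075 ]
 [0.612  0.2506 0.075 ]
 [0.5795 0.2894 0.075 ]] [0.04858915 0.06081258 0.05068679 0.05930214]
[[0.709  0.2366 0.035 ]
 [0.6569 0.1917 0.035 ]]
[[0.60230307 0.30906326 0.075     ]
 [0.6337443  0.27087849 0.075     ]] 129.4679488268724
yaw 130.7947758463567
mouth [0.63466928 0.27087028 0.075     ] ledge mid [0.6829212  0.21414977 0.035     ] 0.07446598346032138
ledge yaw 130.73020432508383 0.0687255080976318
[357.31699115 176.2019595 ]
[357.91863688 173.81106053]
[347.31763078 174.78258536]
[347.8603445  172.39055765]
```

View pics/sc9c.png

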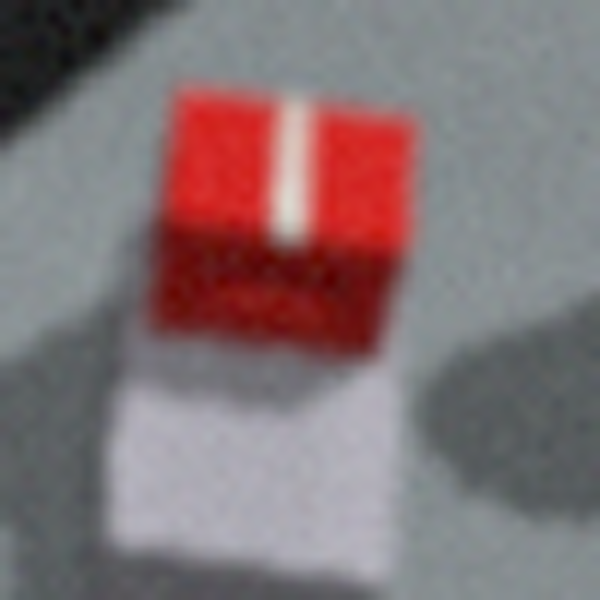

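Request:
apply_moves(plan=[{"tx": -12, "ty": -45, "tz": 5, "rx": 0, "ry": 0, "rz": 0, "jaw": 1}, {"tx": -24, "ty": -92, "tz": 10, "rx": 0, "ry": 0, "rz": 0, "jaw": 1}, {"tx": -37, "ty": -139, "tz": 10, "rx": 0, "ry": 0, "rz": 0, "jaw": 1}, {"tx": -50, "ty": -186, "tz": 10, "rx": 0, "ry": 0, "rz": 0, "jaw": 1}, {"tx": -63, "ty": -233, "tz": 10, "rx": 0, "ry": 0, "rz": 0, "jaw": 1}, {"tx": -76, "ty": -280, "tz": 10, "rx": 0, "ry": 0, "rz": 0, "jaw": 1}, {"tx": -89, "ty": -327, "tz": 10, "rx": 0, "ry": 0, "rz": 0, "jaw": 1}, {"tx": -102, "ty": -374, "tz": 10, "rx": 0, "ry": 0, "rz": 0, "jaw": 1}, {"tx": -115, "ty": -421, "tz": 10, "rx": 0, "ry": 0, "rz": 0, "jaw": 1}, {"tx": -128, "ty": -468, "tz": 10, "rx": 0, "ry": 0, "rz": 0, "jaw": 1}, {"tx": -141, "ty": -515, "tz": 10, "rx": 0, "ry": 0, "rz": 0, "jaw": 1}, {"tx": -141, "ty": -540, "tz": 10, "rx": 0, "ry": 0, "rz": 0, "jaw": 1}], grip_force=40)

```text
time_s: 13.95
position: [0.4719, -0.2947, 0.2126]
tool_rot: [[-0.006, 1.0, 0.004], [1.0, 0.006, -0.001], [-0.001, 0.004, -1.0]]
ft_force: [1.6, 0.4, 0.0]
grip_width: 0.0852
```

Run:
```python
from h import *
snap('wrist','w10',scale=1.5);o=env.observe();print(o['ft_force'],o['position'],o['grip_width'],o['q'].round())
```

```text
[-2.57444165 -2.10661222  0.07872454] [ 0.47241745 -0.29710786  0.21225913] 0.08557499393333058 [-44.  22.  72.   0.  85. -45.]
```

View pics/w10.png

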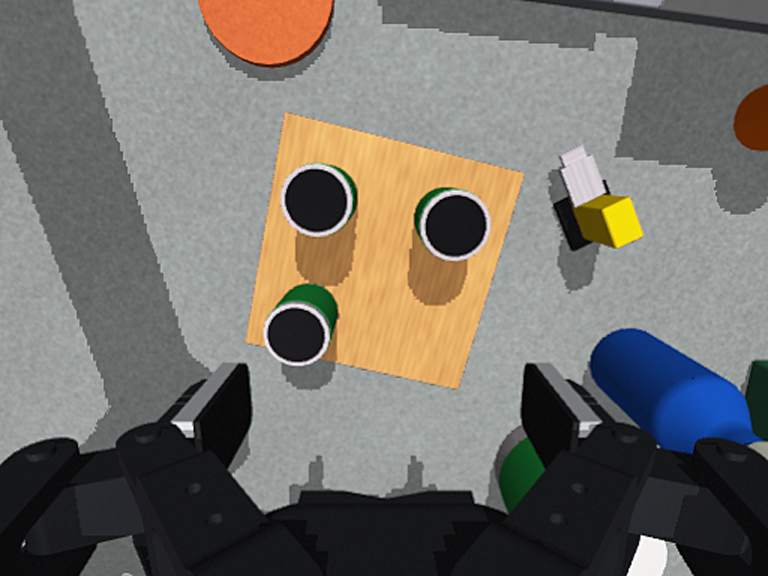

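Run:
```python
from h import *
d=load('w10')
for p in [(318,199),(454,225),(297,333)]: print(atz(d,p[0]/1.5,p[1]/1.5,.068).round(4))
crop('w10','w10c',(350,80,450,180),6)
```

```text
[ 0.4259 -0.2456  0.068 ]
[ 0.5199 -0.2629  0.068 ]
[ 0.4071 -0.3428  0.068 ]
```

View pics/w10c.png

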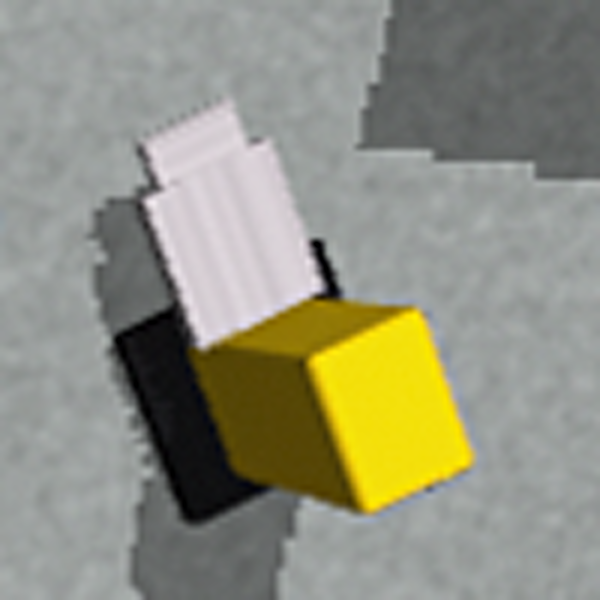

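Run:
```python
from h import *
d=load('w10')
f=lambda u,v,z: atz(d,350+u/6,80+v/6,z)
top=np.array([f(u,v,.062) for u,v in [(415,308),(472,462),(365,512),(308,355)]]);print('griptop',top.round(4),top.mean(0))
e=[np.linalg.norm(top[i]-top[i-1]) for i in range(4)];print(e)
# x dir: long 32 along tongue
dx=top[0]+top[3]-top[1]-top[2]; print('yaw',np.degrees(np.arctan2(dx[1],dx[0])))
tip=np.array([f(u,v,.02) for u,v in [(140,145),(232,98)]]);print('tip',tip.round(4),tip.mean(0))
foot=[f(115,335,.006),f(195,523,.006)];print('foot',foot)
c=top.mean(0);v=tip.mean(0)-c;print(np.degrees(np.arctan2(v[1],v[0])),np.linalg.norm(v[:2]))
```

```text
griptop [[ 0.6424 -0.2434  0.062 ]
 [ 0.6565 -0.2703  0.062 ]
 [ 0.6385 -0.2794  0.062 ]
 [ 0.6246 -0.2516  0.062 ]] [ 0.64050724 -0.26114958  0.062     ]
[np.float64(0.01956094708255626), np.float64(0.030351024020176396), np.float64(0.020162820159836985), np.float64(0.031038690674103937)]
yaw 117.15829729447351
tip [[ 0.607  -0.2148  0.02  ]
 [ 0.6238 -0.206   0.02  ]] [ 0.61540327 -0.21037915  0.02      ]
foot [array([ 0.61097353, -0.25162779,  0.006     ]), array([ 0.63189626, -0.2905665 ,  0.006     ])]
116.3105763560103 0.056637845579226104
```

Request:
apply_moves(plan=[{"tx": 40, "ty": 25, "tz": -20, "rx": 0, "ry": 0, "rz": 0, "jaw": 1}, {"tx": 48, "ty": 34, "tz": -60, "rx": 0, "ry": 0, "rz": 0, "jaw": 1}, {"tx": 48, "ty": 34, "tz": -100, "rx": 0, "ry": 0, "rz": 0, "jaw": 1}, {"tx": 48, "ty": 34, "tz": -100, "rx": 0, "ry": 0, "rz": 0, "jaw": 1}], grip_force=40)

```text
time_s: 14.4
position: [0.5183, -0.2601, 0.1082]
tool_rot: [[-0.006, 1.0, -0.003], [1.0, 0.006, 0.004], [0.004, -0.003, -1.0]]
ft_force: [-0.9, 0.7, -0.3]
grip_width: 0.0856
```

Run:
```python
from h import *
snap('wrist','w11',scale=1.5);o=env.observe();print(o['ft_force'],o['position'],o['grip_width'],o['q'].round())
```

```text
[ 0.26259002 -0.5757039   1.96333143] [ 0.51963738 -0.26157567  0.11145305] 0.08521501699753058 [-38.  29.  77.   0.  73. -39.]
```

View pics/w11.png

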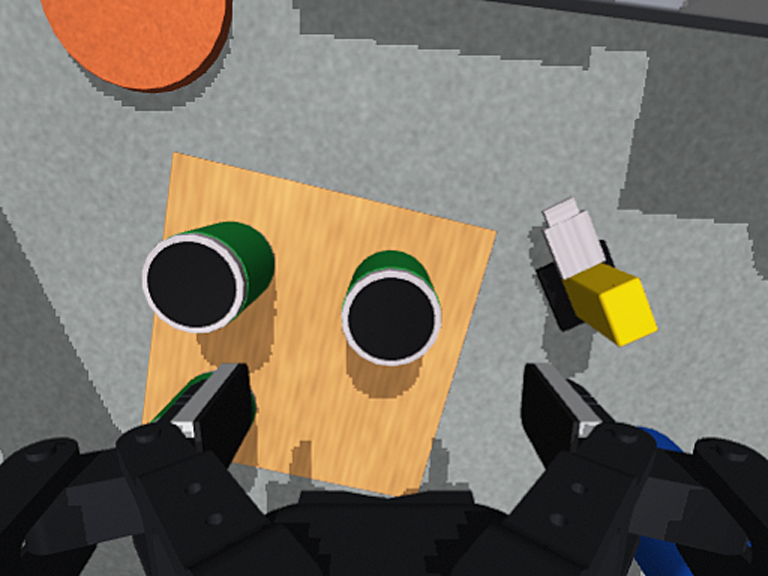

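Request:
apply_moves(plan=[{"tx": 0, "ty": -1, "tz": -40, "rx": 0, "ry": 0, "rz": 0, "jaw": 1}, {"tx": 0, "ty": -1, "tz": -80, "rx": 0, "ry": 0, "rz": 0, "jaw": 1}, {"tx": 0, "ty": -1, "tz": -104, "rx": 0, "ry": 0, "rz": 0, "jaw": 1}, {"tx": 0, "ty": -1, "tz": -109, "rx": 0, "ry": 0, "rz": 0, "jaw": 1}, {"tx": 0, "ty": -1, "tz": -109, "rx": 0, "ry": 0, "rz": 0, "jaw": 1}, {"tx": 0, "ty": -1, "tz": -109, "rx": 0, "ry": 0, "rz": 0, "jaw": -1}, {"tx": 0, "ty": -1, "tz": -109, "rx": 0, "ry": 0, "rz": 0, "jaw": -1}, {"tx": 0, "ty": -1, "tz": -109, "rx": 0, "ry": 0, "rz": 0, "jaw": -1}, {"tx": 0, "ty": -1, "tz": -109, "rx": 0, "ry": 0, "rz": 0, "jaw": -1}, {"tx": 0, "ty": -1, "tz": -109, "rx": 0, "ry": 0, "rz": 0, "jaw": -1}], grip_force=40)

```text
time_s: 15.45
position: [0.5203, -0.2631, 0.0042]
tool_rot: [[-0.006, 1.0, 0.003], [1.0, 0.006, -0.001], [-0.001, 0.003, -1.0]]
ft_force: [-0.5, -0.3, 6.5]
grip_width: 0.0495
```

Request:
apply_moves(plan=[{"tx": 0, "ty": 0, "tz": 40, "rx": 0, "ry": 0, "rz": 0, "jaw": -1}, {"tx": 0, "ty": 0, "tz": 85, "rx": 0, "ry": 0, "rz": 0, "jaw": -1}, {"tx": 5, "ty": 20, "tz": 125, "rx": 0, "ry": 0, "rz": 0, "jaw": -1}, {"tx": 18, "ty": 65, "tz": 135, "rx": 0, "ry": 0, "rz": 0, "jaw": -1}, {"tx": 31, "ty": 110, "tz": 135, "rx": 0, "ry": 0, "rz": 0, "jaw": -1}, {"tx": 44, "ty": 155, "tz": 135, "rx": 0, "ry": 0, "rz": 0, "jaw": -1}, {"tx": 57, "ty": 200, "tz": 135, "rx": 0, "ry": 0, "rz": 0, "jaw": -1}, {"tx": 70, "ty": 245, "tz": 135, "rx": 0, "ry": 0, "rz": 0, "jaw": -1}, {"tx": 82, "ty": 280, "tz": 135, "rx": 0, "ry": 0, "rz": 0, "jaw": -1}, {"tx": 86, "ty": 293, "tz": 130, "rx": 0, "ry": 0, "rz": 0, "jaw": -1}, {"tx": 86, "ty": 293, "tz": 110, "rx": 0, "ry": 0, "rz": 0, "jaw": -1}, {"tx": 86, "ty": 293, "tz": 110, "rx": 0, "ry": 0, "rz": 0, "jaw": -1}], grip_force=40)

```text
time_s: 16.65
position: [0.6048, 0.03, 0.1121]
tool_rot: [[-0.006, 1.0, -0.001], [1.0, 0.006, -0.001], [-0.001, -0.001, -1.0]]
ft_force: [-0.4, -0.4, -1.3]
grip_width: 0.0489
```

Run:
```python
from h import *
snap('wrist','w12',scale=1.5);o=env.observe();print(o['ft_force'],o['position'],o['grip_width'],o['q'].round())
```

```text
[-0.23263945 -0.19602559 -1.16164734] [0.60551933 0.02944895 0.11350261] 0.04890136929020815 [-8. 32. 73. -0. 75. -9.]
```

View pics/w12.png

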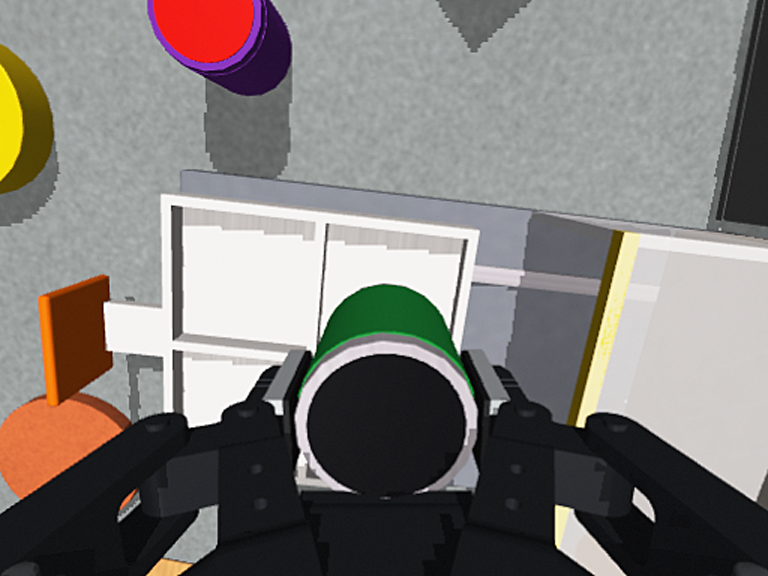

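Request:
apply_moves(plan=[{"tx": 1, "ty": 1, "tz": -30, "rx": 0, "ry": 0, "rz": 0, "jaw": -1}, {"tx": 1, "ty": 1, "tz": -60, "rx": 0, "ry": 0, "rz": 0, "jaw": -1}, {"tx": 1, "ty": 1, "tz": -72, "rx": 0, "ry": 0, "rz": 0, "jaw": -1}, {"tx": 1, "ty": 1, "tz": -78, "rx": 0, "ry": 0, "rz": 0, "jaw": -1}, {"tx": 1, "ty": 1, "tz": -79, "rx": 0, "ry": 0, "rz": 0, "jaw": -1}, {"tx": 1, "ty": 1, "tz": -79, "rx": 0, "ry": 0, "rz": 0, "jaw": -1}, {"tx": 1, "ty": 1, "tz": -79, "rx": 0, "ry": 0, "rz": 0, "jaw": 1}, {"tx": 1, "ty": 1, "tz": -79, "rx": 0, "ry": 0, "rz": 0, "jaw": 1}, {"tx": 1, "ty": 1, "tz": -79, "rx": 0, "ry": 0, "rz": 0, "jaw": 1}, {"tx": 1, "ty": 1, "tz": -79, "rx": 0, "ry": 0, "rz": 0, "jaw": 1}, {"tx": 1, "ty": 1, "tz": -40, "rx": 0, "ry": 0, "rz": 0, "jaw": 1}, {"tx": 1, "ty": 1, "tz": 5, "rx": 0, "ry": 0, "rz": 0, "jaw": 1}], grip_force=40)

```text
time_s: 17.9
position: [0.6056, 0.0306, 0.1182]
tool_rot: [[-0.005, 1.0, -0.003], [1.0, 0.005, -0.001], [-0.001, -0.003, -1.0]]
ft_force: [0.6, -0.0, 0.4]
grip_width: 0.0852
```

Run:
```python
from h import *
snap('wrist','w13',scale=1.5);o=env.observe();print(o['ft_force'],o['position'],o['grip_width'],o['q'].round())
```

```text
[ 2.35410716 -0.84541438  7.13401673] [0.60932575 0.03018382 0.12734691] 0.08551263008074489 [-8. 31. 72. -0. 77. -9.]
```

View pics/w13.png

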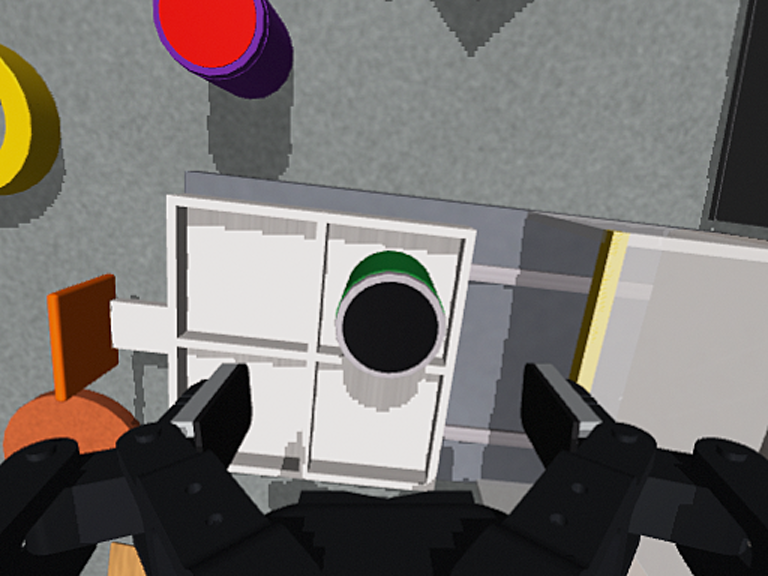

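Request:
apply_moves(plan=[{"tx": -5, "ty": -5, "tz": 25, "rx": 0, "ry": 0, "rz": 0, "jaw": 1}, {"tx": -28, "ty": -40, "tz": 35, "rx": 0, "ry": 0, "rz": 0, "jaw": 1}, {"tx": -53, "ty": -78, "tz": 35, "rx": 0, "ry": 0, "rz": 0, "jaw": 1}, {"tx": -79, "ty": -118, "tz": 35, "rx": 0, "ry": 0, "rz": 0, "jaw": 1}, {"tx": -105, "ty": -158, "tz": 35, "rx": 0, "ry": 0, "rz": 0, "jaw": 1}, {"tx": -131, "ty": -198, "tz": 25, "rx": 0, "ry": 0, "rz": 0, "jaw": 1}, {"tx": -157, "ty": -238, "tz": 10, "rx": 0, "ry": 0, "rz": 0, "jaw": 1}, {"tx": -178, "ty": -268, "tz": 0, "rx": 0, "ry": 0, "rz": 0, "jaw": 1}, {"tx": -183, "ty": -276, "tz": -10, "rx": 0, "ry": 0, "rz": 0, "jaw": 1}, {"tx": -183, "ty": -276, "tz": -10, "rx": 0, "ry": 0, "rz": 0, "jaw": 1}, {"tx": -183, "ty": -276, "tz": -10, "rx": 0, "ry": 0, "rz": 0, "jaw": 1}], grip_force=40)

```text
time_s: 19.05
position: [0.4268, -0.2452, 0.1176]
tool_rot: [[-0.006, 1.0, 0.012], [1.0, 0.006, -0.003], [-0.003, 0.012, -1.0]]
ft_force: [-0.5, 0.3, -0.2]
grip_width: 0.0855
```

Run:
```python
from h import *
snap('wrist','w14',scale=1.5);o=env.observe();print(o['ft_force'],o['position'],o['grip_width'],o['q'].round())
```

```text
[-0.54374175 -0.61939873  0.39931667] [ 0.42711614 -0.24505694  0.11778833] 0.08556188171995284 [-44.  21.  92.   0.  67. -44.]
```

View pics/w14.png

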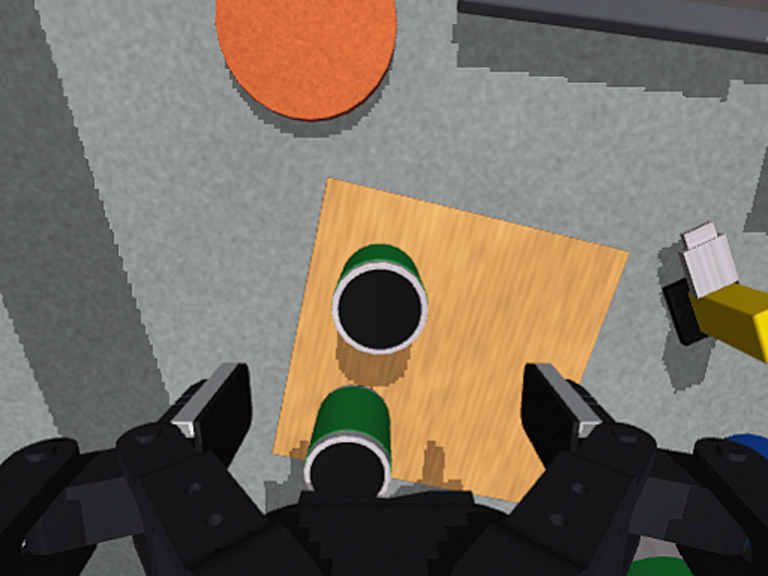

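Run:
```python
from h import *
d=load('w14')
for p in [(379,308),(348,475)]: print(atz(d,p[0]/1.5,p[1]/1.5,.068).round(4))
```

```text
[ 0.424  -0.2456  0.068 ]
[ 0.4065 -0.3444  0.068 ]
```

Request:
apply_moves(plan=[{"tx": -1, "ty": 0, "tz": -40, "rx": 0, "ry": 0.012, "rz": 0, "jaw": 1}, {"tx": -1, "ty": 0, "tz": -80, "rx": 0, "ry": 0.012, "rz": 0, "jaw": 1}, {"tx": -1, "ty": 0, "tz": -108, "rx": 0, "ry": 0.012, "rz": 0, "jaw": 1}, {"tx": -1, "ty": 0, "tz": -114, "rx": 0, "ry": 0.012, "rz": 0, "jaw": 1}, {"tx": -1, "ty": 0, "tz": -114, "rx": 0, "ry": 0.012, "rz": 0, "jaw": 1}, {"tx": -1, "ty": 0, "tz": -114, "rx": 0, "ry": 0.012, "rz": 0, "jaw": -1}, {"tx": -1, "ty": 0, "tz": -114, "rx": 0, "ry": 0.012, "rz": 0, "jaw": -1}, {"tx": -1, "ty": 0, "tz": -114, "rx": 0, "ry": 0.012, "rz": 0, "jaw": -1}, {"tx": -1, "ty": 0, "tz": -114, "rx": 0, "ry": 0.012, "rz": 0, "jaw": -1}, {"tx": -1, "ty": 0, "tz": -114, "rx": 0, "ry": 0.012, "rz": 0, "jaw": -1}], grip_force=40)

```text
time_s: 20.1
position: [0.4266, -0.2454, 0.0053]
tool_rot: [[-0.007, 1.0, 0.002], [1.0, 0.007, -0.005], [-0.005, 0.002, -1.0]]
ft_force: [-0.0, 2.2, 7.5]
grip_width: 0.0493
```

Request:
apply_moves(plan=[{"tx": 0, "ty": 0, "tz": 40, "rx": 0, "ry": 0, "rz": 0, "jaw": -1}, {"tx": 0, "ty": 0, "tz": 85, "rx": 0, "ry": 0, "rz": 0, "jaw": -1}, {"tx": 10, "ty": 15, "tz": 120, "rx": 0, "ry": 0, "rz": 0, "jaw": -1}, {"tx": 40, "ty": 45, "tz": 130, "rx": 0, "ry": 0, "rz": 0, "jaw": -1}, {"tx": 70, "ty": 80, "tz": 130, "rx": 0, "ry": 0, "rz": 0, "jaw": -1}, {"tx": 100, "ty": 115, "tz": 130, "rx": 0, "ry": 0, "rz": 0, "jaw": -1}, {"tx": 130, "ty": 150, "tz": 130, "rx": 0, "ry": 0, "rz": 0, "jaw": -1}, {"tx": 160, "ty": 182, "tz": 130, "rx": 0, "ry": 0, "rz": 0, "jaw": -1}, {"tx": 172, "ty": 196, "tz": 130, "rx": 0, "ry": 0, "rz": 0, "jaw": -1}, {"tx": 172, "ty": 196, "tz": 110, "rx": 0, "ry": 0, "rz": 0, "jaw": -1}, {"tx": 172, "ty": 196, "tz": 110, "rx": 0, "ry": 0, "rz": 0, "jaw": -1}], grip_force=40)

```text
time_s: 21.2
position: [0.5974, -0.0485, 0.1135]
tool_rot: [[-0.008, 1.0, -0.002], [1.0, 0.008, -0.004], [-0.004, -0.002, -1.0]]
ft_force: [0.3, -0.7, -1.6]
grip_width: 0.0489
```

Run:
```python
from h import *
snap('wrist','w15',scale=1.5);o=env.observe();print(o['ft_force'],o['position'],o['grip_width'],o['q'].round())
```

```text
[ 0.37176854 -0.13318101 -1.69760209] [ 0.59783635 -0.04912868  0.11480072] 0.04915884745164332 [-16.  31.  74.  -0.  75. -16.]
```

View pics/w15.png

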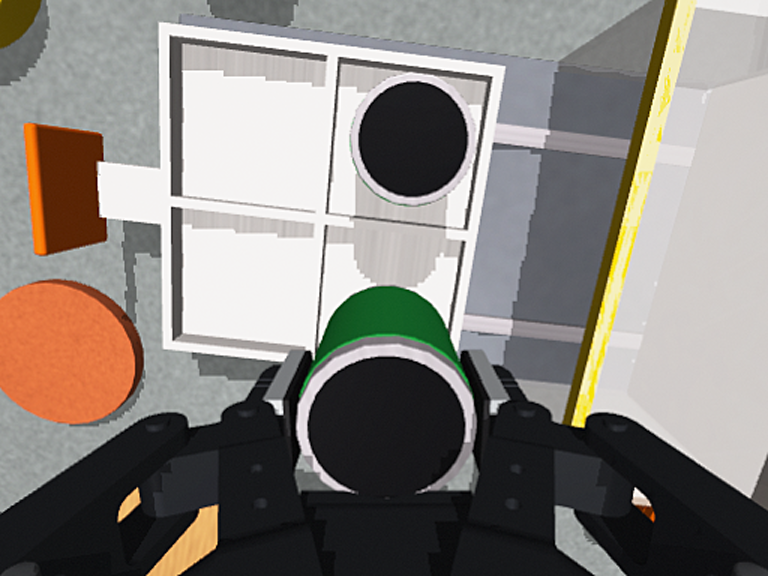

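Request:
apply_moves(plan=[{"tx": 0, "ty": 0, "tz": -30, "rx": 0, "ry": 0, "rz": 0, "jaw": -1}, {"tx": 0, "ty": 0, "tz": -60, "rx": 0, "ry": 0, "rz": 0, "jaw": -1}, {"tx": 0, "ty": 0, "tz": -72, "rx": 0, "ry": 0, "rz": 0, "jaw": -1}, {"tx": 0, "ty": 0, "tz": -78, "rx": 0, "ry": 0, "rz": 0, "jaw": -1}, {"tx": 0, "ty": 0, "tz": -79, "rx": 0, "ry": 0, "rz": 0, "jaw": -1}, {"tx": 0, "ty": 0, "tz": -79, "rx": 0, "ry": 0, "rz": 0, "jaw": -1}, {"tx": 0, "ty": 0, "tz": -79, "rx": 0, "ry": 0, "rz": 0, "jaw": 1}, {"tx": 0, "ty": 0, "tz": -79, "rx": 0, "ry": 0, "rz": 0, "jaw": 1}, {"tx": 0, "ty": 0, "tz": -79, "rx": 0, "ry": 0, "rz": 0, "jaw": 1}, {"tx": 0, "ty": 0, "tz": -79, "rx": 0, "ry": 0, "rz": 0, "jaw": 1}, {"tx": 0, "ty": 0, "tz": -40, "rx": 0, "ry": 0, "rz": 0, "jaw": 1}, {"tx": 0, "ty": 0, "tz": 5, "rx": 0, "ry": 0, "rz": 0, "jaw": 1}], grip_force=40)

```text
time_s: 22.45
position: [0.5969, -0.0489, 0.1195]
tool_rot: [[-0.007, 1.0, -0.004], [1.0, 0.007, -0.003], [-0.003, -0.004, -1.0]]
ft_force: [0.7, 1.1, -0.8]
grip_width: 0.0857
```

Run:
```python
from h import *
snap('wrist','w16',scale=1.5);o=env.observe();print(o['ft_force'],o['position'],o['grip_width'],o['q'].round(),o['tool_rot'].round(3))
```

```text
[ 2.25106901 -0.48136963  7.15593005] [ 0.60060313 -0.04974341  0.12862637] 0.08561212261952242 [-16.  30.  73.  -0.  76. -16.] [[-0.007  1.     0.01 ]
 [ 1.     0.007 -0.007]
 [-0.007  0.01  -1.   ]]
```

View pics/w16.png

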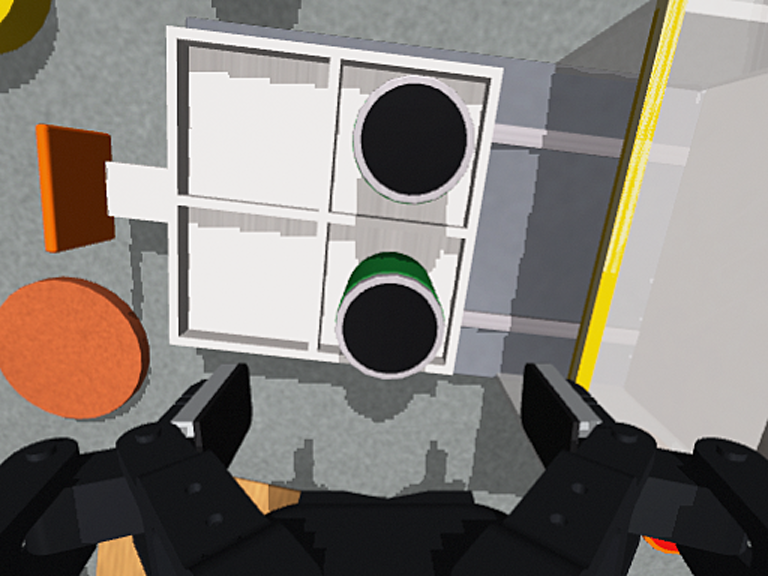

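Request:
apply_moves(plan=[{"tx": -5, "ty": -5, "tz": 25, "rx": 0, "ry": 0, "rz": 0, "jaw": 1}, {"tx": -28, "ty": -40, "tz": 30, "rx": 0, "ry": 0, "rz": 0, "jaw": 1}, {"tx": -53, "ty": -80, "tz": 30, "rx": 0, "ry": 0, "rz": 0, "jaw": 1}, {"tx": -79, "ty": -120, "tz": 30, "rx": 0, "ry": 0, "rz": 0, "jaw": 1}, {"tx": -105, "ty": -160, "tz": 30, "rx": 0, "ry": 0, "rz": 0, "jaw": 1}, {"tx": -131, "ty": -200, "tz": 25, "rx": 0, "ry": 0, "rz": 0, "jaw": 1}, {"tx": -157, "ty": -240, "tz": 10, "rx": 0, "ry": 0.01, "rz": 0, "jaw": 1}, {"tx": -180, "ty": -275, "tz": 0, "rx": 0, "ry": 0.01, "rz": 0, "jaw": 1}, {"tx": -194, "ty": -294, "tz": -10, "rx": 0.005, "ry": 0.01, "rz": 0, "jaw": 1}, {"tx": -194, "ty": -294, "tz": -10, "rx": 0.005, "ry": 0.01, "rz": 0, "jaw": 1}, {"tx": -194, "ty": -294, "tz": -10, "rx": 0.005, "ry": 0.01, "rz": 0, "jaw": 1}], grip_force=40)

```text
time_s: 23.6
position: [0.4066, -0.3437, 0.1186]
tool_rot: [[-0.006, 1.0, 0.0], [1.0, 0.006, -0.002], [-0.002, 0.0, -1.0]]
ft_force: [-0.8, 1.3, 0.4]
grip_width: 0.0855
```

Run:
```python
from h import *
snap('wrist','w17',scale=1.5);o=env.observe();print(o['ft_force'],o['position'],o['grip_width'],o['q'].round())
```

```text
[0.67679016 0.58714277 0.85010409] [ 0.40704884 -0.34329803  0.11893282] 0.08549948726844282 [-53.  24.  85.  -0.  71. -53.]
```

View pics/w17.png

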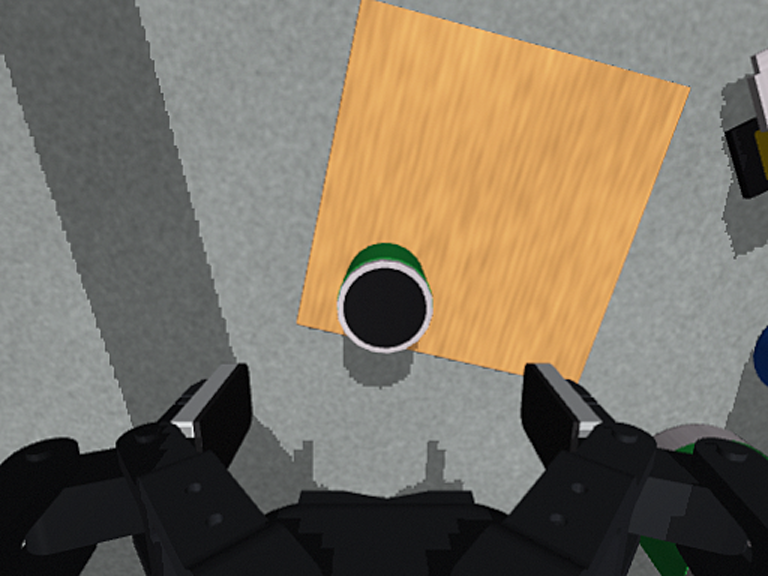

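Run:
```python
from h import *
s=load('scene0')
print('big',atz(s,166/1.5,465/1.5,.12),'bottle',atz(s,244/1.5,430/1.5,.17))
d=load('w17'); print(atz(d,385/1.5,307/1.5,.068))
```

```text
big [ 0.65269633 -0.49998171  0.12      ] bottle [ 0.70082692 -0.39304877  0.17      ]
[ 0.40624681 -0.34382119  0.068     ]
```

Request:
apply_moves(plan=[{"tx": 0, "ty": 0, "tz": -40, "rx": 0, "ry": 0, "rz": 0, "jaw": 1}, {"tx": 0, "ty": 0, "tz": -80, "rx": 0, "ry": 0, "rz": 0, "jaw": 1}, {"tx": 0, "ty": 0, "tz": -108, "rx": 0, "ry": 0, "rz": 0, "jaw": 1}, {"tx": 0, "ty": 0, "tz": -115, "rx": 0, "ry": 0, "rz": 0, "jaw": 1}, {"tx": 0, "ty": 0, "tz": -115, "rx": 0, "ry": 0, "rz": 0, "jaw": 1}, {"tx": 0, "ty": 0, "tz": -115, "rx": 0, "ry": 0, "rz": 0, "jaw": -1}, {"tx": 0, "ty": 0, "tz": -115, "rx": 0, "ry": 0, "rz": 0, "jaw": -1}, {"tx": 0, "ty": 0, "tz": -115, "rx": 0, "ry": 0, "rz": 0, "jaw": -1}, {"tx": 0, "ty": 0, "tz": -115, "rx": 0, "ry": 0, "rz": 0, "jaw": -1}, {"tx": 0, "ty": 0, "tz": -115, "rx": 0, "ry": 0, "rz": 0, "jaw": -1}], grip_force=40)

```text
time_s: 24.65
position: [0.4076, -0.3438, 0.0055]
tool_rot: [[-0.008, 1.0, 0.002], [1.0, 0.008, -0.004], [-0.004, 0.002, -1.0]]
ft_force: [-0.6, 1.9, 7.3]
grip_width: 0.0494
```

Request:
apply_moves(plan=[{"tx": 0, "ty": 0, "tz": 40, "rx": 0, "ry": 0, "rz": 0, "jaw": -1}, {"tx": 0, "ty": 0, "tz": 85, "rx": 0, "ry": 0, "rz": 0, "jaw": -1}, {"tx": 7, "ty": 20, "tz": 125, "rx": 0, "ry": 0, "rz": 0.1, "jaw": -1}, {"tx": 22, "ty": 60, "tz": 130, "rx": 0, "ry": 0, "rz": 0.23, "jaw": -1}, {"tx": 37, "ty": 100, "tz": 130, "rx": 0, "ry": 0, "rz": 0.36, "jaw": -1}, {"tx": 52, "ty": 140, "tz": 130, "rx": 0, "ry": 0, "rz": 0.49, "jaw": -1}, {"tx": 67, "ty": 180, "tz": 130, "rx": 0, "ry": 0, "rz": 0.62, "jaw": -1}, {"tx": 82, "ty": 220, "tz": 130, "rx": 0, "ry": 0, "rz": 0.75, "jaw": -1}, {"tx": 97, "ty": 260, "tz": 130, "rx": 0, "ry": 0, "rz": 0.88, "jaw": -1}, {"tx": 107, "ty": 290, "tz": 130, "rx": 0, "ry": 0, "rz": 1.0, "jaw": -1}, {"tx": 111, "ty": 302, "tz": 115, "rx": 0, "ry": 0, "rz": 1.05, "jaw": -1}, {"tx": 111, "ty": 302, "tz": 110, "rx": 0, "ry": 0, "rz": 1.05, "jaw": -1}], grip_force=40)

```text
time_s: 25.85
position: [0.5183, -0.0401, 0.1151]
tool_rot: [[-0.873, 0.488, 0.004], [0.488, 0.873, 0.0], [-0.003, 0.002, -1.0]]
ft_force: [-0.4, -0.7, -0.5]
grip_width: 0.0488
```

Run:
```python
from h import *
snap('wrist','w18',scale=1.5);o=env.observe();print(o['ft_force'],o['position'],o['grip_width'],o['q'].round())
```

```text
[ 0.52295708  0.25824876 -2.13190468] [ 0.51790458 -0.04113737  0.11462575] 0.04926231156374108 [-18.  23.  87.   0.  69. -78.]
```

View pics/w18.png

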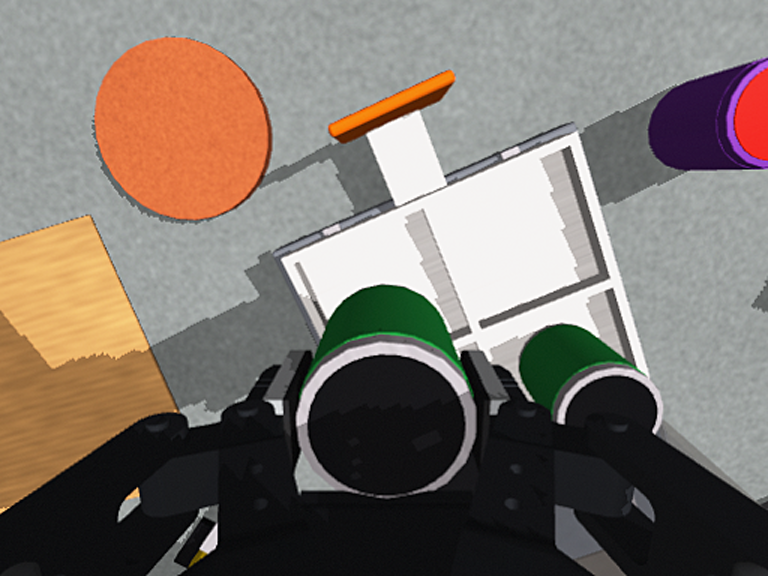

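Request:
apply_moves(plan=[{"tx": 1, "ty": 0, "tz": -30, "rx": 0, "ry": 0, "rz": 0, "jaw": -1}, {"tx": 1, "ty": 0, "tz": -60, "rx": 0, "ry": 0, "rz": 0, "jaw": -1}, {"tx": 1, "ty": 0, "tz": -72, "rx": 0, "ry": 0, "rz": 0, "jaw": -1}, {"tx": 1, "ty": 0, "tz": -78, "rx": 0, "ry": 0, "rz": 0, "jaw": -1}, {"tx": 1, "ty": 0, "tz": -79, "rx": 0, "ry": 0, "rz": 0, "jaw": -1}, {"tx": 1, "ty": 0, "tz": -79, "rx": 0, "ry": 0, "rz": 0, "jaw": -1}, {"tx": 1, "ty": 0, "tz": -79, "rx": 0, "ry": 0, "rz": 0, "jaw": 1}, {"tx": 1, "ty": 0, "tz": -79, "rx": 0, "ry": 0, "rz": 0, "jaw": 1}, {"tx": 1, "ty": 0, "tz": -79, "rx": 0, "ry": 0, "rz": 0, "jaw": 1}, {"tx": 1, "ty": 0, "tz": -79, "rx": 0, "ry": 0, "rz": 0, "jaw": 1}, {"tx": 1, "ty": 0, "tz": -40, "rx": 0, "ry": 0, "rz": 0, "jaw": 1}, {"tx": 1, "ty": 0, "tz": 5, "rx": 0, "ry": 0, "rz": 0, "jaw": 1}], grip_force=40)

```text
time_s: 27.1
position: [0.5179, -0.0409, 0.1196]
tool_rot: [[-0.871, 0.491, -0.001], [0.491, 0.871, 0.001], [0.001, 0.001, -1.0]]
ft_force: [1.2, -0.1, 0.7]
grip_width: 0.0853
```

Run:
```python
from h import *
snap('wrist','w19',scale=1.5);o=env.observe();print(o['ft_force'],o['position'],o['grip_width'],o['q'].round())
snap('side','s19',crop=(200,150,330,260),scale=6)
```

```text
[ 3.24232352 -0.74134531  6.89486538] [ 0.52158353 -0.04182443  0.12764198] 0.0856589219568484 [-18.  23.  86.   0.  70. -78.]
```

View pics/w19.png

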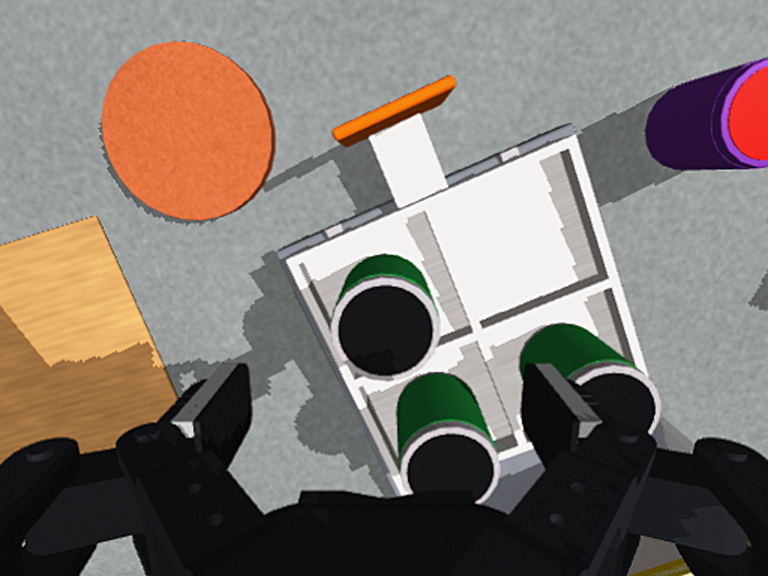

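View pics/s19.png

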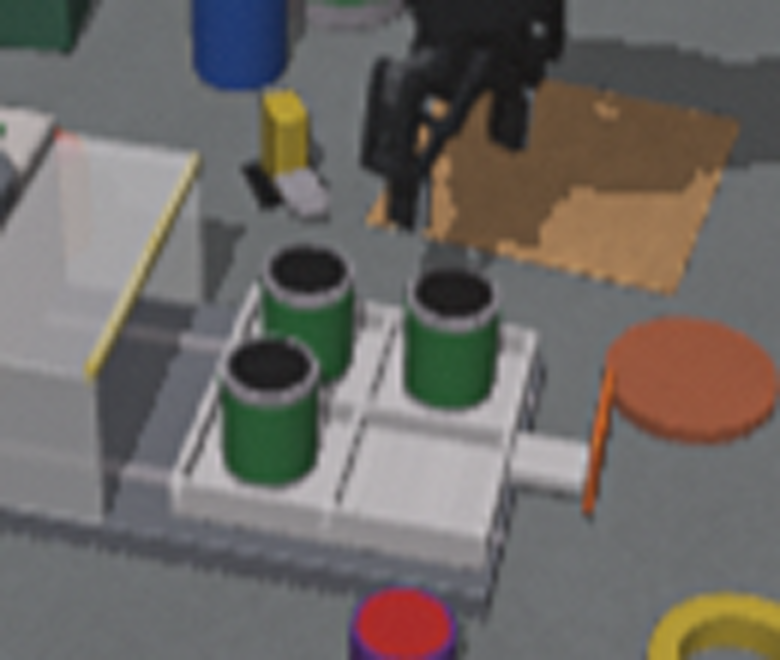

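Request:
apply_moves(plan=[{"tx": -20, "ty": 10, "tz": 25, "rx": 0, "ry": 0, "rz": 0.08, "jaw": -1}, {"tx": -55, "ty": 25, "tz": 30, "rx": 0, "ry": 0, "rz": 0.2, "jaw": -1}, {"tx": -90, "ty": 40, "tz": 30, "rx": 0, "ry": 0, "rz": 0.32, "jaw": -1}, {"tx": -118, "ty": 52, "tz": 20, "rx": 0, "ry": 0, "rz": 0.41, "jaw": -1}, {"tx": -124, "ty": 54, "tz": -10, "rx": 0, "ry": 0, "rz": 0.41, "jaw": -1}, {"tx": -124, "ty": 54, "tz": -50, "rx": 0, "ry": 0, "rz": 0.41, "jaw": -1}, {"tx": -124, "ty": 54, "tz": -85, "rx": 0, "ry": 0, "rz": 0.41, "jaw": -1}, {"tx": -124, "ty": 54, "tz": -102, "rx": 0, "ry": 0, "rz": 0.41, "jaw": -1}, {"tx": -124, "ty": 54, "tz": -105, "rx": 0, "ry": 0, "rz": 0.41, "jaw": -1}, {"tx": -124, "ty": 54, "tz": -105, "rx": 0, "ry": 0, "rz": 0.41, "jaw": -1}], grip_force=40)

```text
time_s: 28.2
position: [0.3975, 0.0122, 0.0197]
tool_rot: [[-0.995, 0.102, 0.012], [0.102, 0.995, 0.003], [-0.012, 0.004, -1.0]]
ft_force: [0.9, 0.0, 0.0]
grip_width: -0.0002
```

Run:
```python
from h import *
snap('wrist','w20',scale=1.5);o=env.observe();print(o['ft_force'],o['position'],o['grip_width'],o['q'].round())
snap('side','s20',crop=(200,150,360,280),scale=5)
```

```text
[ 0.01814089  0.11415348 -0.30283289] [0.39785234 0.01213128 0.02029095] 7.299450066330946e-05 [ -16.   22.  113.    0.   44. -100.]
```

View pics/w20.png

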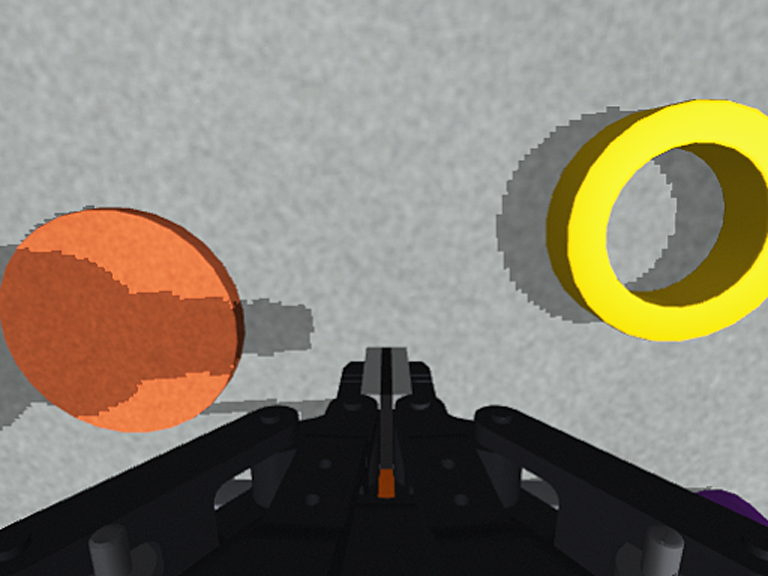

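View pics/s20.png

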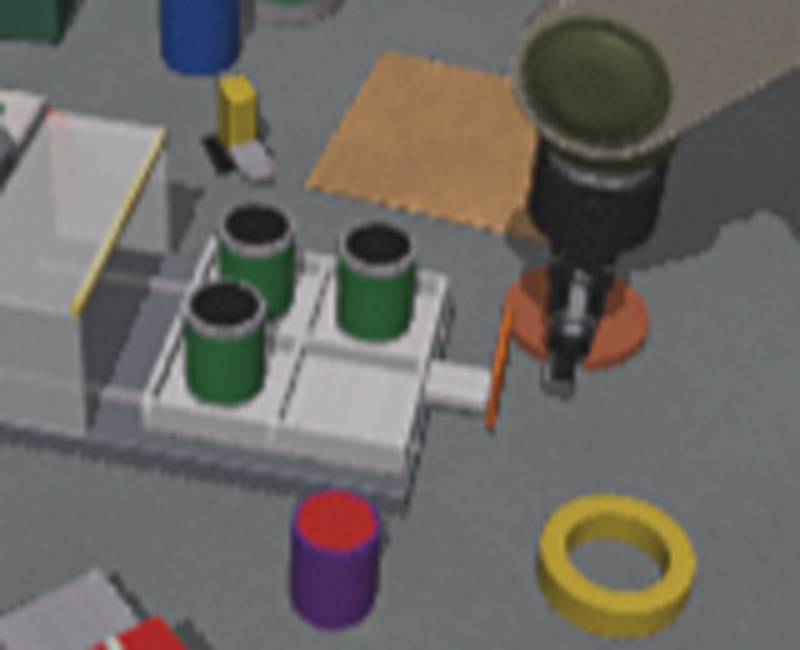

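Request:
apply_moves(plan=[{"tx": 8, "ty": -1, "tz": 0, "rx": 0, "ry": 0, "rz": 0, "jaw": -1}, {"tx": 16, "ty": -2, "tz": 0, "rx": 0, "ry": 0, "rz": 0, "jaw": -1}, {"tx": 20, "ty": -2, "tz": 0, "rx": 0, "ry": 0, "rz": 0, "jaw": -1}, {"tx": 24, "ty": -2, "tz": 0, "rx": 0, "ry": 0, "rz": 0, "jaw": -1}, {"tx": 28, "ty": -3, "tz": 0, "rx": 0, "ry": 0, "rz": 0, "jaw": -1}, {"tx": 32, "ty": -3, "tz": 0, "rx": 0, "ry": 0, "rz": 0, "jaw": -1}, {"tx": 37, "ty": -4, "tz": 0, "rx": 0, "ry": 0, "rz": 0, "jaw": -1}, {"tx": 42, "ty": -4, "tz": 0, "rx": 0, "ry": 0, "rz": 0, "jaw": -1}, {"tx": 47, "ty": -5, "tz": 0, "rx": 0, "ry": 0, "rz": 0, "jaw": -1}, {"tx": 53, "ty": -5, "tz": 0, "rx": 0, "ry": 0, "rz": 0, "jaw": -1}, {"tx": 59, "ty": -6, "tz": 0, "rx": 0, "ry": 0, "rz": 0, "jaw": -1}, {"tx": 65, "ty": -7, "tz": 0, "rx": 0, "ry": 0, "rz": 0, "jaw": -1}], grip_force=40)

```text
time_s: 29.5
position: [0.4636, 0.0052, 0.0205]
tool_rot: [[-0.995, 0.102, 0.014], [0.102, 0.995, 0.002], [-0.014, 0.004, -1.0]]
ft_force: [-2.2, 2.2, -0.2]
grip_width: -0.0002
```

Run:
```python
from h import *
o=env.observe();print(o['ft_force'],o['position'],o['grip_width'],o['q'].round())
snap('side','s21',crop=(170,150,330,280),scale=5)
```

```text
[-2.19409375  2.15950283 -0.17687084] [0.46355406 0.00515775 0.02052347] -0.0002406310156399614 [-14.  27. 103.   0.  50. -99.]
```

View pics/s21.png

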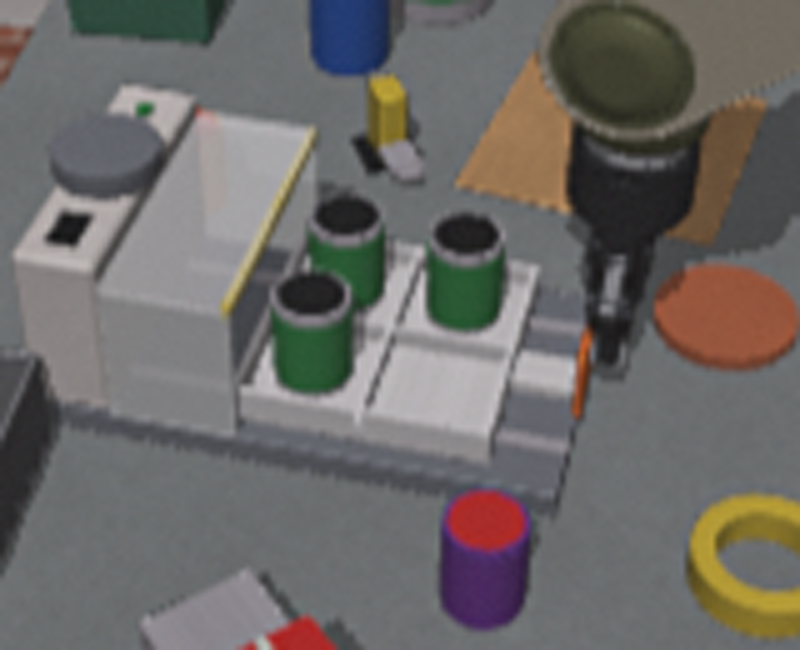

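Request:
apply_moves(plan=[{"tx": 5, "ty": -1, "tz": 0, "rx": 0, "ry": 0, "rz": 0, "jaw": -1}, {"tx": 10, "ty": -1, "tz": 0, "rx": 0, "ry": 0, "rz": 0, "jaw": -1}, {"tx": 15, "ty": -2, "tz": 0, "rx": 0, "ry": 0, "rz": 0, "jaw": -1}, {"tx": 20, "ty": -2, "tz": 0, "rx": 0, "ry": 0, "rz": 0, "jaw": -1}, {"tx": 25, "ty": -3, "tz": 0, "rx": 0, "ry": 0, "rz": 0, "jaw": -1}, {"tx": 30, "ty": -3, "tz": 0, "rx": 0, "ry": 0, "rz": 0, "jaw": -1}, {"tx": 35, "ty": -4, "tz": 0, "rx": 0, "ry": 0, "rz": 0, "jaw": -1}, {"tx": 40, "ty": -4, "tz": 0, "rx": 0, "ry": 0, "rz": 0, "jaw": -1}, {"tx": 44, "ty": -4, "tz": 0, "rx": 0, "ry": 0, "rz": 0, "jaw": -1}, {"tx": 48, "ty": -5, "tz": 0, "rx": 0, "ry": 0, "rz": 0, "jaw": -1}, {"tx": 51, "ty": -5, "tz": 0, "rx": 0, "ry": 0, "rz": 0, "jaw": -1}, {"tx": 53, "ty": -5, "tz": 0, "rx": 0, "ry": 0, "rz": 0, "jaw": -1}], grip_force=40)

```text
time_s: 30.75
position: [0.5174, -0.0004, 0.0205]
tool_rot: [[-0.995, 0.102, 0.015], [0.102, 0.995, 0.002], [-0.014, 0.003, -1.0]]
ft_force: [-3.5, -1.9, -0.3]
grip_width: 0.0004
```

Request:
apply_moves(plan=[{"tx": 2, "ty": 0, "tz": 0, "rx": 0, "ry": 0, "rz": 0, "jaw": -1}, {"tx": 4, "ty": 0, "tz": 0, "rx": 0, "ry": 0, "rz": 0, "jaw": -1}, {"tx": 6, "ty": -1, "tz": 0, "rx": 0, "ry": 0, "rz": 0, "jaw": -1}, {"tx": 6, "ty": -1, "tz": 0, "rx": 0, "ry": 0, "rz": 0, "jaw": -1}], grip_force=40)

```text
time_s: 31.15
position: [0.5206, -0.0005, 0.0203]
tool_rot: [[-0.995, 0.102, 0.008], [0.102, 0.995, 0.003], [-0.008, 0.004, -1.0]]
ft_force: [-14.8, 3.3, 9.1]
grip_width: -0.0
```

Run:
```python
from h import *
o=env.observe();print(o['ft_force'],o['position'],o['grip_width'],o['q'].round())
snap('side','s22',crop=(170,150,330,280),scale=5)
```

```text
[-14.78296353   3.25491144   9.14593677] [ 5.20571378e-01 -5.04332135e-04  2.03479758e-02] -3.998523438612566e-05 [-13.  31.  94.   0.  55. -98.]
```

View pics/s22.png

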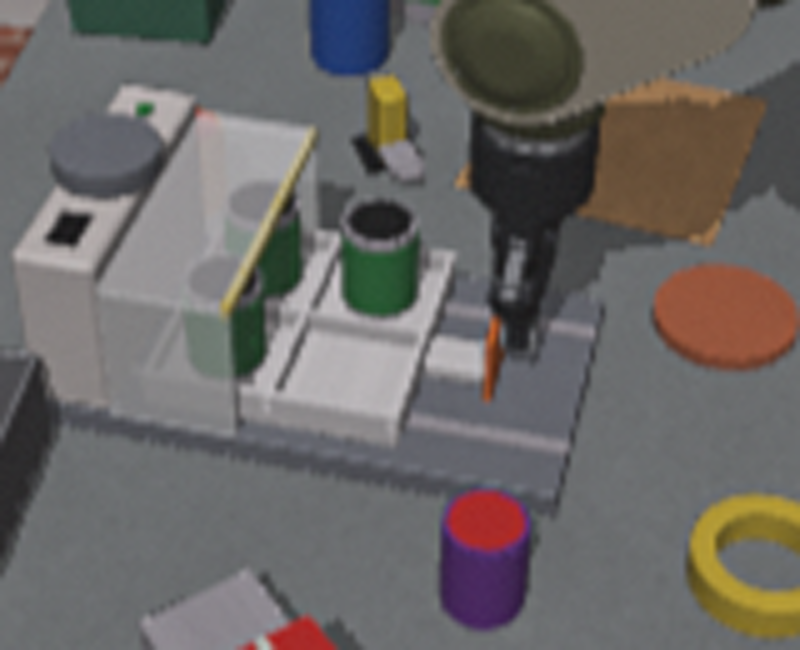

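Request:
apply_moves(plan=[{"tx": 5, "ty": 0, "tz": 0, "rx": 0, "ry": 0, "rz": 0, "jaw": -1}, {"tx": 8, "ty": -1, "tz": 0, "rx": 0, "ry": 0, "rz": 0, "jaw": -1}, {"tx": 8, "ty": -1, "tz": 0, "rx": 0, "ry": 0, "rz": 0, "jaw": -1}], grip_force=40)

```text
time_s: 31.5
position: [0.5199, -0.0001, 0.02]
tool_rot: [[-0.995, 0.1, -0.012], [0.1, 0.995, 0.005], [0.012, 0.004, -1.0]]
ft_force: [-39.6, -1.0, 27.6]
grip_width: 0.0
```

Request:
apply_moves(plan=[{"tx": -6, "ty": 1, "tz": 0, "rx": 0, "ry": 0.012, "rz": 0, "jaw": -1}, {"tx": -15, "ty": 2, "tz": 0, "rx": 0, "ry": 0, "rz": 0, "jaw": -1}, {"tx": -35, "ty": 3, "tz": 0, "rx": 0, "ry": 0, "rz": 0, "jaw": -1}, {"tx": -35, "ty": 3, "tz": 40, "rx": 0, "ry": 0, "rz": 0, "jaw": -1}, {"tx": -35, "ty": 3, "tz": 85, "rx": 0, "ry": 0, "rz": 0, "jaw": -1}, {"tx": -35, "ty": 3, "tz": 130, "rx": 0, "ry": 0, "rz": 0, "jaw": 1}, {"tx": -35, "ty": 3, "tz": 150, "rx": 0, "ry": 0, "rz": 0, "jaw": 1}, {"tx": -35, "ty": 3, "tz": 150, "rx": 0, "ry": 0, "rz": 0, "jaw": 1}], grip_force=40)

```text
time_s: 32.3
position: [0.487, 0.0027, 0.1732]
tool_rot: [[-0.995, 0.1, -0.003], [0.1, 0.995, 0.004], [0.004, 0.004, -1.0]]
ft_force: [1.1, -0.3, -0.3]
grip_width: 0.0434
```

Run:
```python
from h import *
o=env.observe();print(o['ft_force'],o['position'],o['tool_rot'].round(3),o['q'].round())
snap('wrist','w23',scale=1.5)
snap('side','s23',crop=(170,150,330,280),scale=5)
```

```text
[ 1.12306333 -0.34202659 -0.28524921] [0.48700523 0.00269455 0.1732033 ] [[-0.995  0.1   -0.003]
 [ 0.1    0.995  0.004]
 [ 0.004  0.004 -1.   ]] [-14.  17.  87.   0.  76. -98.]
```

View pics/s23.png

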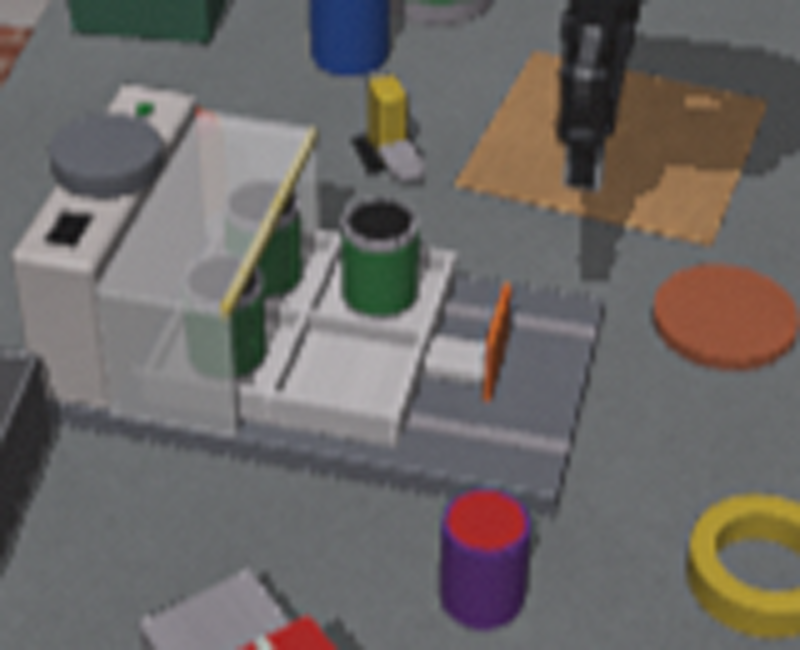

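View pics/w23.png

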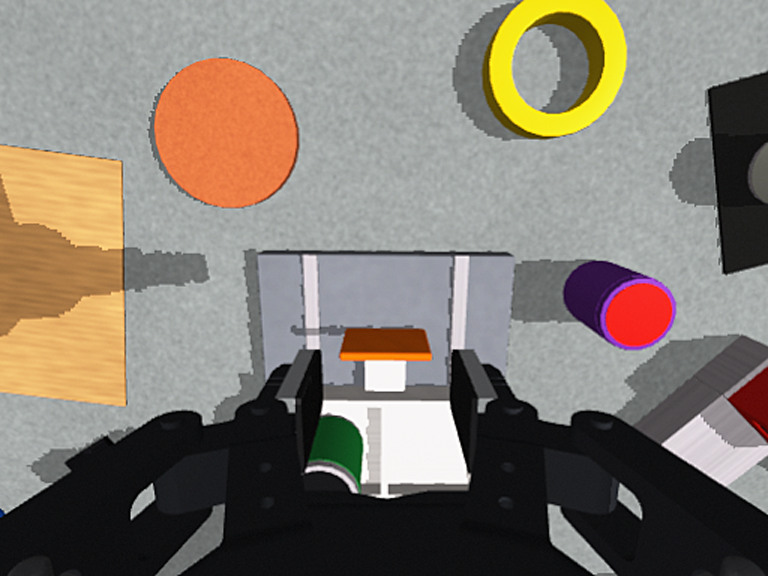

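Request:
apply_moves(plan=[{"tx": 15, "ty": -25, "tz": 10, "rx": 0, "ry": 0, "rz": -0.1, "jaw": 1}, {"tx": 35, "ty": -60, "tz": 15, "rx": 0, "ry": 0, "rz": -0.23, "jaw": 1}, {"tx": 55, "ty": -95, "tz": 15, "rx": 0, "ry": 0, "rz": -0.36, "jaw": 1}, {"tx": 75, "ty": -130, "tz": 15, "rx": 0, "ry": 0, "rz": -0.49, "jaw": 1}, {"tx": 96, "ty": -165, "tz": 15, "rx": 0, "ry": 0, "rz": -0.62, "jaw": 1}, {"tx": 117, "ty": -200, "tz": 10, "rx": 0, "ry": 0, "rz": -0.75, "jaw": 1}, {"tx": 136, "ty": -235, "tz": 0, "rx": 0, "ry": 0, "rz": -0.88, "jaw": 1}, {"tx": 150, "ty": -258, "tz": -10, "rx": 0, "ry": 0, "rz": -0.98, "jaw": 1}, {"tx": 153, "ty": -264, "tz": -20, "rx": 0, "ry": 0, "rz": -0.998, "jaw": 1}, {"tx": 153, "ty": -264, "tz": -20, "rx": 0, "ry": 0, "rz": -0.998, "jaw": 1}], grip_force=40)

```text
time_s: 33.4
position: [0.6373, -0.2609, 0.1459]
tool_rot: [[-0.455, 0.89, -0.006], [0.89, 0.455, 0.015], [0.016, 0.002, -1.0]]
ft_force: [-0.1, -0.2, -0.5]
grip_width: 0.0851
```

Run:
```python
from h import *
o=env.observe();print(o['ft_force'],o['position'],o['tool_rot'].round(3),o['q'].round())
snap('wrist','w24',scale=1.5)
```

```text
[-0.06743193 -0.23712666 -0.47538902] [ 0.63731385 -0.2609385   0.14590217] [[-0.455  0.89  -0.006]
 [ 0.89   0.455  0.015]
 [ 0.016  0.002 -1.   ]] [-32.  39.  54.   1.  88. -59.]
```

View pics/w24.png

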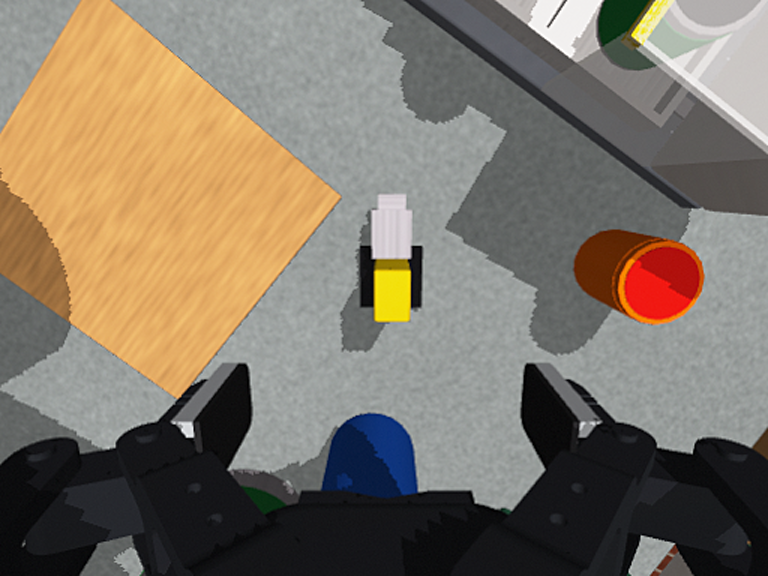

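Run:
```python
from h import *
crop('w24','w24c',(220,120,300,220),7)
```

```text
(no output)
```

View pics/w24c.png

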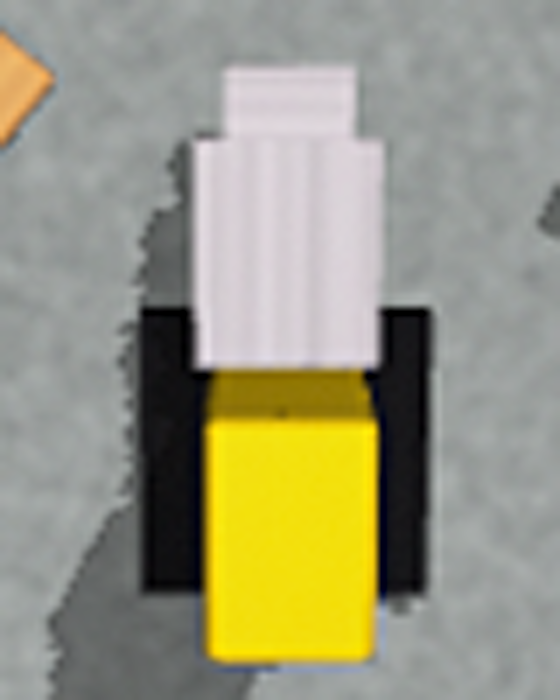

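Run:
```python
from h import *
d=load('w24'); f=lambda u,v,z: atz(d,220+u/7,120+v/7,z)
tip=f(290,67,.02); sh=f(288,140,.021)
top=np.mean([f(205,420,.062),f(378,420,.062),f(205,662,.062),f(374,662,.062)],0)
foot=np.mean([f(140,308,.006),f(432,308,.006),f(140,594,.006),f(428,596,.006)],0)
print('tip',tip,'griptop',top,'foot',foot)
for a,b in ((tip,top),(tip,foot),(top,foot)): v=(a-b)[:2];print(np.degrees(np.arctan2(v[1],v[0])),np.linalg.norm(v))
e=f(432,308,.006)-f(140,308,.006);print('foot edge yaw',np.degrees(np.arctan2(e[1],e[0]))+90)
e=f(382,140,.021)-f(193,140,.021);print('tongue edge yaw',np.degrees(np.arctan2(e[1],e[0]))+90)
e=f(383,145,.021)-f(380,368,.021);print(np.degrees(np.arctan2(e[1],e[0])))
e=f(193,145,.021)-f(200,368,.021);print(np.degrees(np.arctan2(e[1],e[0])))
```

```text
tip [ 0.61605319 -0.20966305  0.02      ] griptop [ 0.64170952 -0.2608252   0.062     ] foot [ 0.64183811 -0.2609709   0.006     ]
116.63243606077677 0.05723471762188141
116.68196622402505 0.05742262710675719
131.43176726020263 0.0001943348203156989
foot edge yaw 117.01078685678907
tongue edge yaw 117.01838027494082
117.04525140962328
118.41007456088116
```

Request:
apply_moves(plan=[{"tx": 4, "ty": 0, "tz": -35, "rx": -0.015, "ry": -0.006, "rz": 0, "jaw": 1}, {"tx": 4.5, "ty": 0, "tz": -75, "rx": -0.015, "ry": -0.006, "rz": 0, "jaw": 1}, {"tx": 4.5, "ty": 0, "tz": -110, "rx": -0.015, "ry": -0.006, "rz": 0, "jaw": 1}, {"tx": 4.5, "ty": 0, "tz": -135, "rx": -0.015, "ry": -0.006, "rz": 0, "jaw": 1}, {"tx": 4.5, "ty": 0, "tz": -145, "rx": -0.015, "ry": -0.006, "rz": 0, "jaw": 1}, {"tx": 4.5, "ty": 0, "tz": -146, "rx": -0.015, "ry": -0.006, "rz": 0, "jaw": 1}, {"tx": 4.5, "ty": 0, "tz": -146, "rx": -0.015, "ry": -0.006, "rz": 0, "jaw": 1}, {"tx": 4.5, "ty": 0, "tz": -146, "rx": -0.015, "ry": -0.006, "rz": 0, "jaw": 1}], grip_force=60)

```text
time_s: 34.25
position: [0.6428, -0.2605, 0.0037]
tool_rot: [[-0.457, 0.889, 0.004], [0.889, 0.457, -0.002], [-0.004, 0.003, -1.0]]
ft_force: [-0.5, -0.1, 0.8]
grip_width: 0.0855
```

Run:
```python
from h import *
o=env.observe();print(o['ft_force'],o['position'],o['tool_rot'].round(4),o['q'].round())
snap('wrist','w25',scale=1.5)
```

```text
[-0.50543444 -0.10540304  0.81921217] [ 0.64282339 -0.2604784   0.00369871] [[-0.4569  0.8895  0.0045]
 [ 0.8895  0.4569 -0.0024]
 [-0.0041  0.0029 -1.    ]] [-32.  46.  64.   0.  70. -59.]
```

View pics/w25.png

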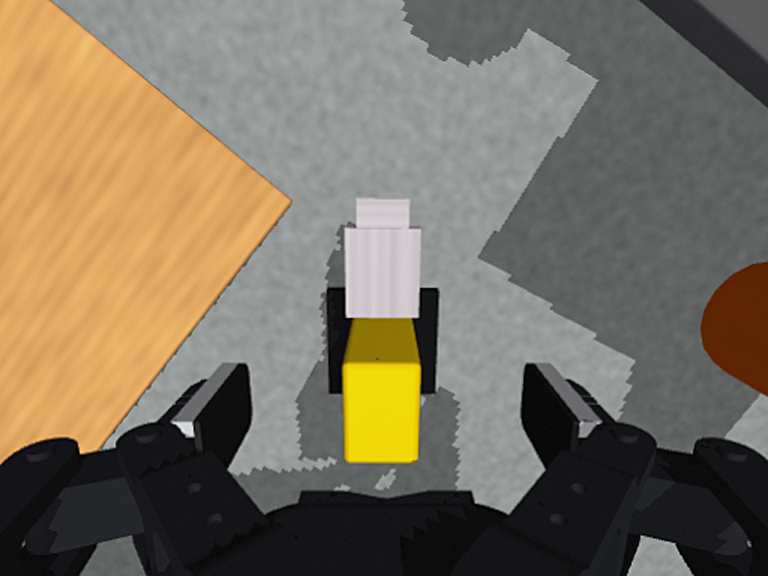

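Request:
apply_moves(plan=[{"tx": -1, "ty": 0, "tz": -3, "rx": 0.002, "ry": 0.004, "rz": 0, "jaw": 1}, {"tx": -1, "ty": 0, "tz": -3, "rx": 0.002, "ry": 0.004, "rz": 0, "jaw": -1}, {"tx": -1, "ty": 0, "tz": -3, "rx": 0.002, "ry": 0.004, "rz": 0, "jaw": -1}, {"tx": -1, "ty": 0, "tz": -3, "rx": 0.002, "ry": 0.004, "rz": 0, "jaw": -1}, {"tx": -1, "ty": 0, "tz": -3, "rx": 0.002, "ry": 0.004, "rz": 0, "jaw": -1}, {"tx": -1, "ty": 0, "tz": -3, "rx": 0.002, "ry": 0.004, "rz": 0, "jaw": -1}, {"tx": -1, "ty": 0, "tz": -3, "rx": 0.002, "ry": 0.004, "rz": 0, "jaw": -1}], grip_force=60)

```text
time_s: 35.0
position: [0.6418, -0.2605, 0.0005]
tool_rot: [[-0.457, 0.89, 0.0], [0.89, 0.457, -0.0], [-0.0, 0.0, -1.0]]
ft_force: [0.1, 0.1, 1.1]
grip_width: 0.0212
```

Run:
```python
from h import *
o=env.observe();print(o['ft_force'],o['position'],o['tool_rot'].round(4),o['grip_width'])
snap('wrist','w26',scale=1.5)
```

```text
[0.09324846 0.06790546 1.08179341] [ 6.41753279e-01 -2.60532635e-01  5.12988906e-04] [[-4.568e-01  8.896e-01  3.000e-04]
 [ 8.896e-01  4.568e-01 -2.000e-04]
 [-4.000e-04  2.000e-04 -1.000e+00]] 0.02123520331331294
```

View pics/w26.png

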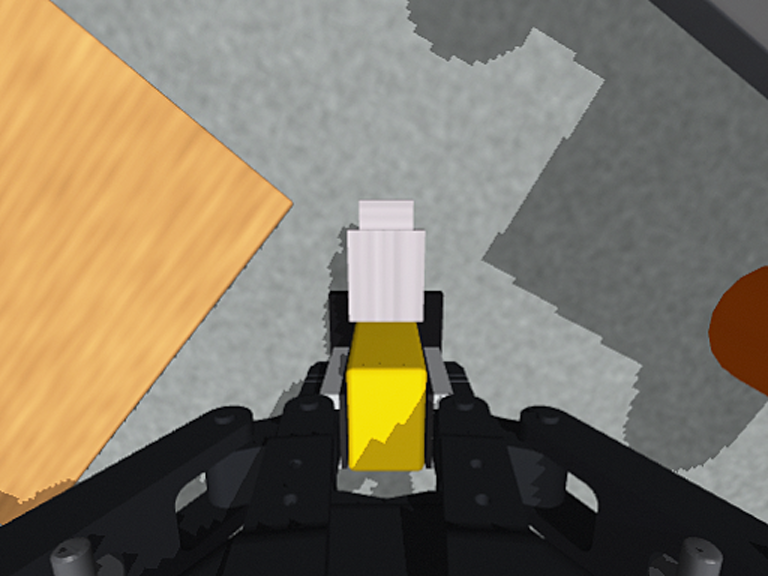

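Request:
apply_moves(plan=[{"tx": 0, "ty": 0, "tz": 30, "rx": 0, "ry": 0, "rz": 0, "jaw": -1}, {"tx": 0, "ty": 0, "tz": 75, "rx": 0, "ry": 0, "rz": 0, "jaw": -1}, {"tx": 0, "ty": 0, "tz": 120, "rx": 0, "ry": 0, "rz": 0, "jaw": -1}, {"tx": 0, "ty": 0, "tz": 165, "rx": 0, "ry": 0, "rz": 0, "jaw": -1}, {"tx": 0, "ty": 5, "tz": 200, "rx": 0, "ry": 0, "rz": 0, "jaw": -1}, {"tx": 4, "ty": 45, "tz": 205, "rx": 0, "ry": 0, "rz": 0.03, "jaw": -1}, {"tx": 8, "ty": 90, "tz": 205, "rx": 0, "ry": 0, "rz": 0.06, "jaw": -1}, {"tx": 12, "ty": 135, "tz": 205, "rx": 0, "ry": 0, "rz": 0.09, "jaw": -1}, {"tx": 16, "ty": 180, "tz": 205, "rx": 0, "ry": 0, "rz": 0.12, "jaw": -1}, {"tx": 20, "ty": 225, "tz": 205, "rx": 0, "ry": 0, "rz": 0.15, "jaw": -1}, {"tx": 24, "ty": 270, "tz": 205, "rx": 0, "ry": 0, "rz": 0.18, "jaw": -1}, {"tx": 28, "ty": 315, "tz": 205, "rx": 0, "ry": 0, "rz": 0.21, "jaw": -1}], grip_force=60)

```text
time_s: 36.25
position: [0.6695, 0.0563, 0.2054]
tool_rot: [[-0.633, 0.774, -0.0], [0.774, 0.633, -0.0], [-0.0, -0.0, -1.0]]
ft_force: [0.9, 0.1, 0.3]
grip_width: 0.0212
```

Request:
apply_moves(plan=[{"tx": 5, "ty": 40, "tz": 0, "rx": 0, "ry": 0, "rz": 0.01, "jaw": -1}, {"tx": 10, "ty": 85, "tz": 0, "rx": 0, "ry": 0, "rz": 0.02, "jaw": -1}, {"tx": 14, "ty": 125, "tz": 0, "rx": 0, "ry": 0, "rz": 0.025, "jaw": -1}, {"tx": 16, "ty": 148, "tz": -15, "rx": 0, "ry": 0, "rz": 0.025, "jaw": -1}, {"tx": 16, "ty": 155, "tz": -50, "rx": 0, "ry": 0, "rz": 0.025, "jaw": -1}, {"tx": 16, "ty": 155, "tz": -85, "rx": 0, "ry": 0, "rz": 0.025, "jaw": -1}, {"tx": 16, "ty": 155, "tz": -115, "rx": 0, "ry": 0, "rz": 0.025, "jaw": -1}, {"tx": 16, "ty": 155, "tz": -120, "rx": 0, "ry": 0, "rz": 0.025, "jaw": -1}, {"tx": 16, "ty": 155, "tz": -120, "rx": 0, "ry": 0, "rz": 0.025, "jaw": -1}, {"tx": 16, "ty": 155, "tz": -120, "rx": 0, "ry": 0, "rz": 0.025, "jaw": -1}], grip_force=60)

```text
time_s: 37.25
position: [0.6865, 0.2114, 0.0875]
tool_rot: [[-0.652, 0.758, 0.003], [0.758, 0.652, 0.0], [-0.002, 0.003, -1.0]]
ft_force: [0.5, -0.5, -0.3]
grip_width: 0.0212
```

Run:
```python
from h import *
o=env.observe();print(o['ft_force'],o['position'],o['tool_rot'].round(4),o['grip_width'],o['q'].round())
snap('wrist','w27',scale=1.5)
d=load('w26');p=atz(d,387/1.5,200/1.5,.02);v=p-np.array([.6418,-.2605,.02]);print('tip rel', v@[-.4568,.8896,0], v@[.8896,.4568,0])
```

```text
[ 0.4609981  -0.46161213 -0.27480486] [0.6864584  0.21139101 0.08749772] [[-6.522e-01  7.581e-01  3.100e-03]
 [ 7.581e-01  6.522e-01  3.000e-04]
 [-1.800e-03  2.600e-03 -1.000e+00]] 0.021231639473859403 [  8.  44.  53.  -0.  83. -33.]
tip rel 0.05726652536702447 0.00043641672605350916
```

View pics/w27.png

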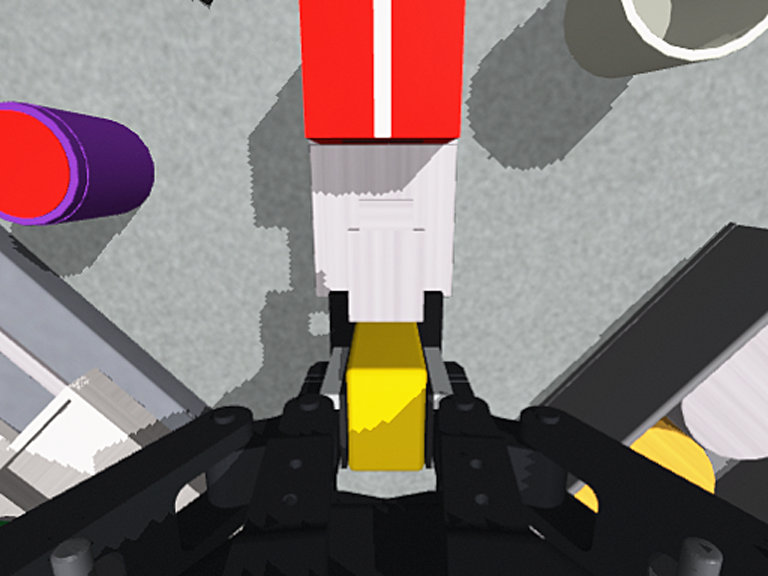

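Run:
```python
from h import *
crop('w27','w27c',(190,0,320,130),6)
```

```text
(no output)
```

View pics/w27c.png

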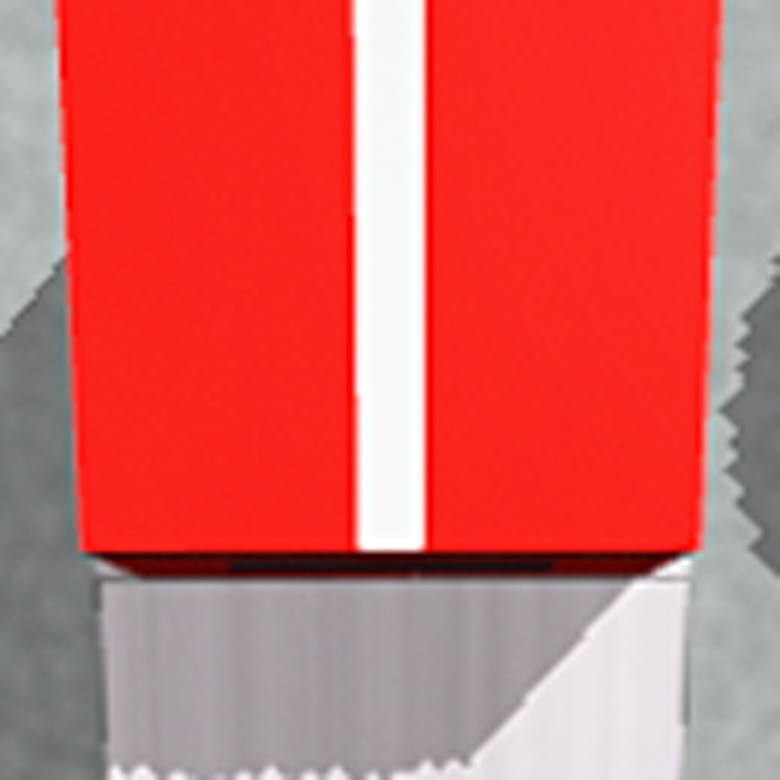

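Run:
```python
from h import *
d=load('w27'); f=lambda u,v,z: atz(d,190+u/6,0+v/6,z)
a=f(391,550,.075);b=f(391,2,.075);v=b-a;print('line',a,b,np.degrees(np.arctan2(v[1],v[0])))
l=f(86,551,.075);r=f(703,551,.075);e=r-l;print('front edge yaw',np.degrees(np.arctan2(e[1],e[0]))+90,np.linalg.norm(e),(l+r)/2)
sl=(f(230,566,.053)+f(552,566,.053))/2;print('slot',sl, np.linalg.norm(f(230,566,.053)-f(552,566,.053)))
o=env.observe();p=o['position'];x=o['tool_rot'][:,0];y=o['tool_rot'][:,1]
print('tool yaw',np.degrees(np.arctan2(x[1],x[0])))
for q in (a,(l+r)/2,sl): w=q-p; print('from TCP along x',w[:2]@x[:2]*1000,'lateral y',w[:2]@y[:2]*1000)
# tongue
K=lambda u,v,z: atz(d,u/1.5,v/1.5,z)
zt=p[2]+.018
for q in (K(386,230,zt+.003),K(386,318,zt+.003),K(386,200,zt+.002)): w=q-p; print('tongue',w[:2]@x[:2]*1000,w[:2]@y[:2]*1000)
```

```text
line [0.63406876 0.27073153 0.075     ] [0.60378686 0.30612168 0.075     ] 130.55223690285433
front edge yaw 130.65716419956374 0.059385206368488354 [0.63438695 0.27089619 0.075     ]
slot [0.63399586 0.27069635 0.053     ] 0.03477627820104736
tool yaw 130.70455586444498
from TCP along x 79.19476541856214 lateral y -1.0530751325630872
from TCP along x 79.11207791651864 lateral y -0.704475088553106
from TCP along x 79.21563582379386 lateral y -1.131285578764757
tongue 47.687613416571054 0.06260800421405449
tongue 17.147369256360346 0.037257058932305395
tongue 57.35727471486289 0.07388109578773021
```

Request:
apply_moves(plan=[{"tx": -0.8, "ty": -0.7, "tz": -20, "rx": 0, "ry": 0.003, "rz": 0, "jaw": -1}, {"tx": -0.8, "ty": -0.7, "tz": -38, "rx": 0, "ry": 0.003, "rz": 0, "jaw": -1}, {"tx": -0.8, "ty": -0.7, "tz": -48, "rx": 0, "ry": 0.003, "rz": 0, "jaw": -1}, {"tx": -0.8, "ty": -0.7, "tz": -51, "rx": 0, "ry": 0.003, "rz": 0, "jaw": -1}, {"tx": -0.8, "ty": -0.7, "tz": -51, "rx": 0, "ry": 0.003, "rz": 0, "jaw": -1}, {"tx": -0.8, "ty": -0.7, "tz": -51, "rx": 0, "ry": 0.003, "rz": 0, "jaw": -1}, {"tx": -0.8, "ty": -0.7, "tz": -51, "rx": 0, "ry": 0.003, "rz": 0, "jaw": -1}], grip_force=60)

```text
time_s: 38.0
position: [0.6861, 0.2108, 0.0377]
tool_rot: [[-0.652, 0.758, 0.002], [0.758, 0.652, 0.001], [-0.001, 0.002, -1.0]]
ft_force: [-1.3, 0.3, -0.3]
grip_width: 0.0212
```

Run:
```python
from h import *
o=env.observe();print(o['ft_force'],o['position'],o['tool_rot'].round(4),o['grip_width'])
p=o['position'];x=o['tool_rot'][:,0];y=o['tool_rot'][:,1]
w=np.array([.6341,.2707])-p[:2]; print(w@x[:2],w@y[:2])
snap('wrist','w28',scale=1.5)
```

```text
[-1.26700064  0.30641933 -0.29003256] [0.68614502 0.21077403 0.03769243] [[-6.522e-01  7.580e-01  2.100e-03]
 [ 7.580e-01  6.522e-01  6.000e-04]
 [-1.000e-03  2.000e-03 -1.000e+00]] 0.02122836976636934
0.07937043019467602 -0.0003680990931334699
```

View pics/w28.png

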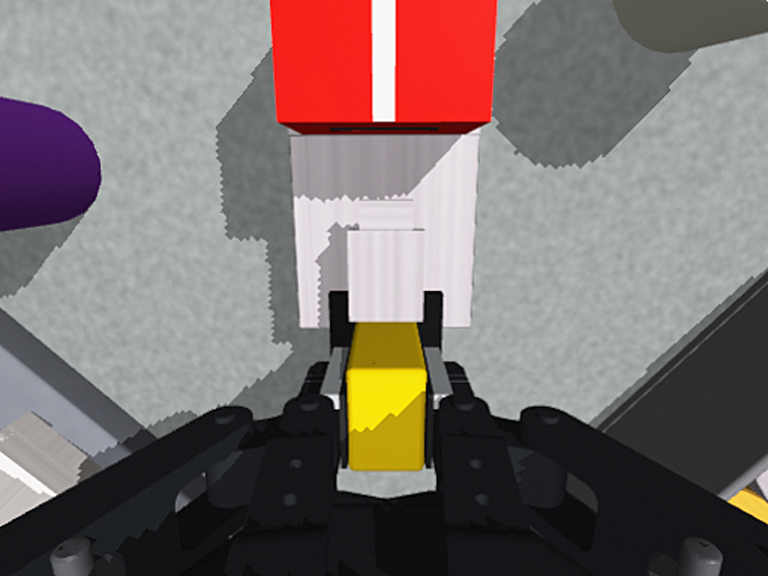

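Request:
apply_moves(plan=[{"tx": -4.3, "ty": 4.2, "tz": -1, "rx": 0, "ry": 0.002, "rz": 0, "jaw": -1}, {"tx": -8.2, "ty": 8.8, "tz": -1, "rx": 0, "ry": 0.002, "rz": 0, "jaw": -1}, {"tx": -12.1, "ty": 13.3, "tz": -1, "rx": 0, "ry": 0.002, "rz": 0, "jaw": -1}, {"tx": -15.4, "ty": 17.1, "tz": -1, "rx": 0, "ry": 0.002, "rz": 0, "jaw": -1}, {"tx": -18.7, "ty": 20.9, "tz": -1, "rx": 0, "ry": 0.002, "rz": 0, "jaw": -1}, {"tx": -22.0, "ty": 24.7, "tz": -1, "rx": 0, "ry": 0.002, "rz": 0, "jaw": -1}, {"tx": -22.0, "ty": 24.7, "tz": -1, "rx": 0, "ry": 0.002, "rz": 0, "jaw": -1}], grip_force=60)

```text
time_s: 38.75
position: [0.6636, 0.2361, 0.0366]
tool_rot: [[-0.653, 0.758, -0.0], [0.758, 0.653, 0.001], [0.001, 0.0, -1.0]]
ft_force: [-1.5, 0.5, -1.2]
grip_width: 0.021
```

Run:
```python
from h import *
o=env.observe();print(o['ft_force'],o['position'],o['tool_rot'].round(4),o['grip_width'])
p=o['position'];x=o['tool_rot'][:,0];y=o['tool_rot'][:,1]
w=np.array([.6341,.2707])-p[:2]; print(w@x[:2],w@y[:2])
snap('wrist','w29',scale=1.5)
```

```text
[-1.45350633  0.46132115 -1.21651827] [0.66359157 0.23613971 0.0365583 ] [[-6.528e-01  7.575e-01 -3.000e-04]
 [ 7.575e-01  6.528e-01  6.000e-04]
 [ 7.000e-04  2.000e-04 -1.000e+00]] 0.021012981509225363
0.04543256417882586 0.00021936730601280485
```

View pics/w29.png

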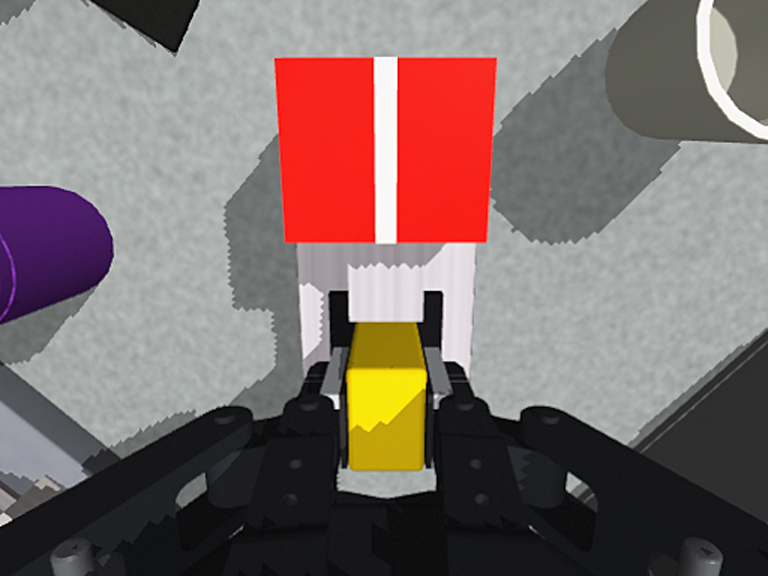

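Request:
apply_moves(plan=[{"tx": -2.6, "ty": 3, "tz": 0, "rx": 0, "ry": 0, "rz": 0, "jaw": -1}, {"tx": -5.2, "ty": 6, "tz": 0, "rx": 0, "ry": 0, "rz": 0, "jaw": -1}, {"tx": -7.8, "ty": 9.1, "tz": 0, "rx": 0, "ry": 0, "rz": 0, "jaw": -1}, {"tx": -10.4, "ty": 12.1, "tz": 0, "rx": 0, "ry": 0, "rz": 0, "jaw": -1}, {"tx": -13, "ty": 15.2, "tz": 0, "rx": 0, "ry": 0, "rz": 0, "jaw": -1}, {"tx": -15, "ty": 17.4, "tz": -0.5, "rx": 0, "ry": 0, "rz": 0, "jaw": -1}, {"tx": -15.7, "ty": 18.2, "tz": -0.5, "rx": 0, "ry": 0, "rz": 0, "jaw": -1}, {"tx": -15.7, "ty": 18.2, "tz": -0.5, "rx": 0, "ry": 0, "rz": 0, "jaw": -1}], grip_force=60)

```text
time_s: 39.6
position: [0.6481, 0.2541, 0.0361]
tool_rot: [[-0.653, 0.758, -0.0], [0.758, 0.653, 0.0], [0.0, 0.0, -1.0]]
ft_force: [0.3, 0.4, -0.6]
grip_width: 0.0211
```

Run:
```python
from h import *
o=env.observe();print(o['ft_force'],o['position'],o['tool_rot'].round(4),o['grip_width'])
p=o['position'];x=o['tool_rot'][:,0];y=o['tool_rot'][:,1]
w=np.array([.6341,.2707])-p[:2]; print(w@x[:2],w@y[:2])
snap('wrist','w30',scale=1.5)
```

```text
[ 0.25533218  0.42033081 -0.63287101] [0.64809079 0.25406955 0.03606495] [[-6.527e-01  7.576e-01 -2.000e-04]
 [ 7.576e-01  6.527e-01  5.000e-04]
 [ 5.000e-04  2.000e-04 -1.000e+00]] 0.021098352578715507
0.02173129434348532 0.00025427617637800406
```

View pics/w30.png

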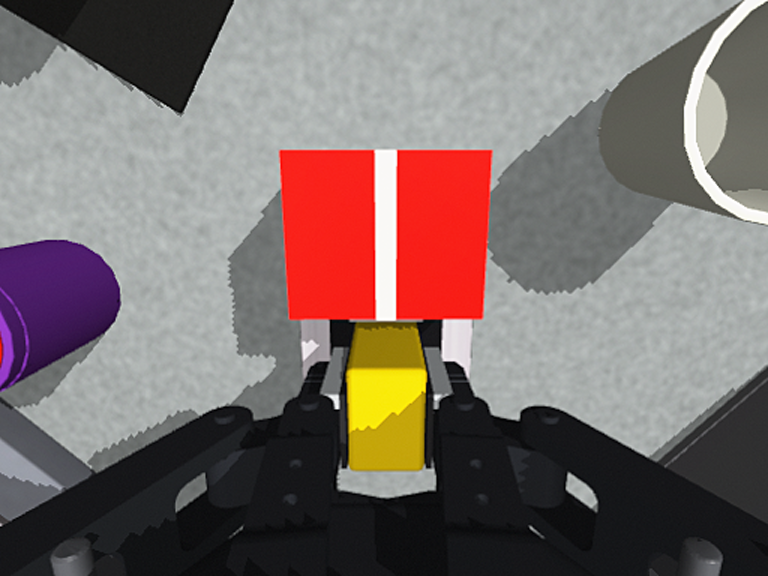

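Request:
apply_moves(plan=[{"tx": -0.7, "ty": 0.8, "tz": 0, "rx": 0, "ry": 0, "rz": 0, "jaw": -1}, {"tx": -1.3, "ty": 1.5, "tz": 0, "rx": 0, "ry": 0, "rz": 0, "jaw": -1}, {"tx": -1.3, "ty": 1.5, "tz": 0, "rx": 0, "ry": 0, "rz": 0, "jaw": -1}], grip_force=60)

```text
time_s: 39.95
position: [0.6475, 0.2547, 0.0362]
tool_rot: [[-0.652, 0.758, 0.001], [0.758, 0.652, -0.001], [-0.001, 0.001, -1.0]]
ft_force: [2.4, -3.6, -1.8]
grip_width: 0.0214
```

Request:
apply_moves(plan=[{"tx": -1.3, "ty": 1.5, "tz": 0, "rx": 0, "ry": 0, "rz": 0, "jaw": -1}, {"tx": -2.6, "ty": 3.0, "tz": -0.5, "rx": 0, "ry": 0, "rz": 0, "jaw": -1}, {"tx": -2.6, "ty": 3.0, "tz": -1, "rx": 0, "ry": 0, "rz": 0, "jaw": -1}], grip_force=60)

```text
time_s: 40.25
position: [0.6473, 0.2551, 0.0364]
tool_rot: [[-0.652, 0.759, 0.007], [0.759, 0.652, -0.004], [-0.008, 0.002, -1.0]]
ft_force: [6.2, -12.2, 4.3]
grip_width: 0.0213
```

Request:
apply_moves(plan=[{"tx": 0, "ty": 0, "tz": -0.5, "rx": 0, "ry": 0, "rz": 0, "jaw": -1}, {"tx": 0, "ty": 0, "tz": -0.5, "rx": 0, "ry": 0, "rz": 0, "jaw": -1}, {"tx": 0, "ty": 0, "tz": -0.5, "rx": 0, "ry": 0, "rz": 0, "jaw": 0.3}, {"tx": 0, "ty": 0, "tz": -0.5, "rx": 0, "ry": 0, "rz": 0, "jaw": 0.3}, {"tx": 0, "ty": 0, "tz": -0.5, "rx": 0, "ry": 0, "rz": 0, "jaw": 0.3}, {"tx": 0, "ty": 0, "tz": -0.5, "rx": 0, "ry": 0, "rz": 0, "jaw": 0.3}, {"tx": 0, "ty": 0, "tz": 30, "rx": 0, "ry": 0, "rz": 0, "jaw": 0.3}, {"tx": 0, "ty": 0, "tz": 70, "rx": 0, "ry": 0, "rz": 0, "jaw": 0.3}, {"tx": 0, "ty": 0, "tz": 110, "rx": 0, "ry": 0, "rz": 0, "jaw": 0.3}, {"tx": 0, "ty": 0, "tz": 130, "rx": 0, "ry": 0, "rz": 0, "jaw": 0.3}, {"tx": 0, "ty": 0, "tz": 130, "rx": 0, "ry": 0, "rz": 0, "jaw": 0.3}], grip_force=60)

```text
time_s: 41.35
position: [0.6484, 0.2556, 0.1702]
tool_rot: [[-0.652, 0.758, 0.013], [0.758, 0.652, -0.003], [-0.011, 0.008, -1.0]]
ft_force: [-0.2, 0.1, -0.8]
grip_width: 0.0554
```

Run:
```python
from h import *
o=env.observe();print(o['ft_force'],o['position'],o['tool_rot'].round(4),o['grip_width'])
snap('wrist','w31',scale=1.5)
crop('w31','w31c',(170,90,350,270),4.2)
snap('scene','sc31',scale=1.5)
snap('side','s31',scale=1.5)
```

```text
[-0.24236531  0.07334703 -0.78479271] [0.64843027 0.25560099 0.17019353] [[-0.6517  0.7583  0.0131]
 [ 0.7584  0.6518 -0.0029]
 [-0.0108  0.0081 -0.9999]] 0.05540893562399971
```

View pics/w31c.png

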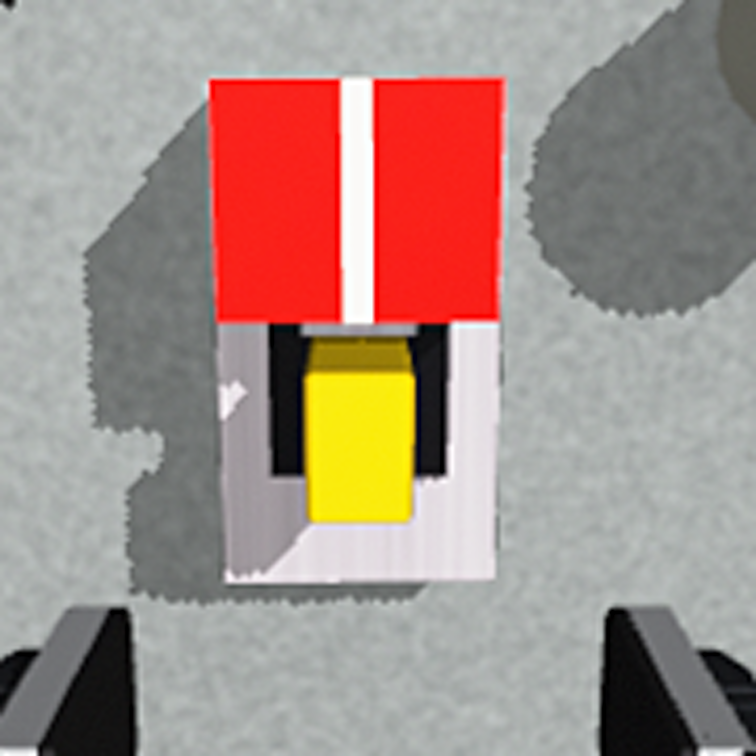

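View pics/sc31.png

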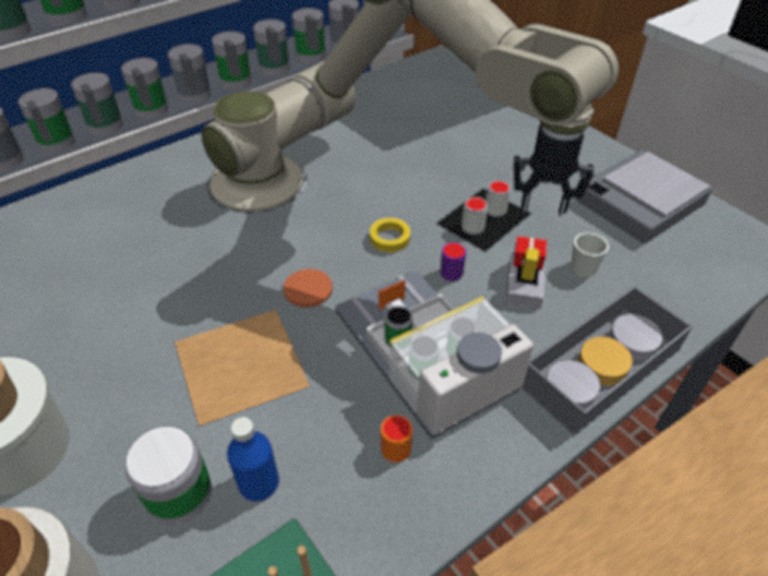

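View pics/s31.png

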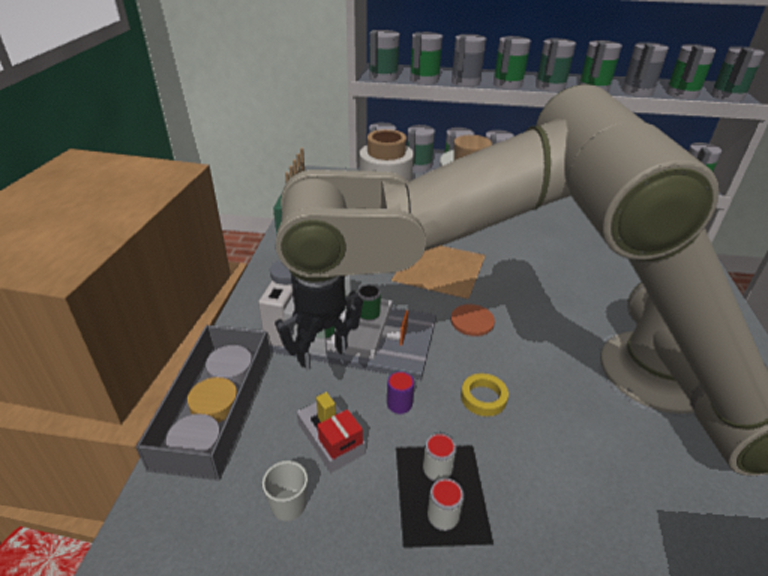

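Run:
```python
from h import *
d=load('w31'); f=lambda u,v,z: atz(d,170+u/4.2,90+v/4.2,z)
x=np.array([-.6517,.758,0]); y=np.array([.758,.6517,0])
rear=(f(270,477,.041)+f(446,477,.041))/2; front=(f(220,322,.075)+f(498,322,.075))/2; ledge=(f(226,582,.035)+f(495,578,.035))/2
print((front-rear)@x,(front-rear)@y,(front-ledge)@x)
gt=(f(305,376,.097)+f(413,374,.097)+f(307,521,.097)+f(412,521,.097))/4
print('grip to mouth',(front-gt)@x,(front-gt)@y)
a=f(307,376,.097);b=f(308,521,.097);v=a-b;print(np.degrees(np.arctan2(v[1],v[0])))
```

```text
0.04457556086462886 0.00028623443255557427 0.0741754573011178
grip to mouth 0.0218937458746576 9.236444789112764e-05
130.28852771698058
```

Run:
```python
from h import *
crop('sc31','sc31c',(225,170,365,290),5)
```

```text
(no output)
```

View pics/sc31c.png

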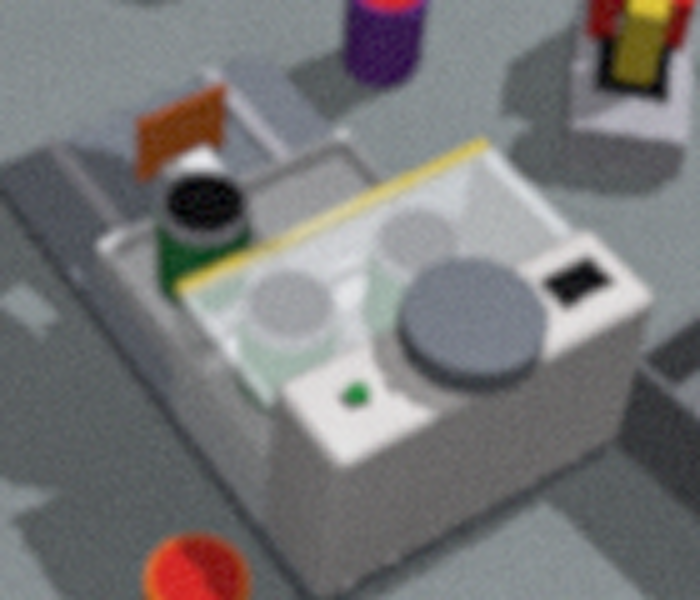

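All three tins stand upright in the carriage, the carriage is home, and the key is seated. The arm is clear, so I am handing the job in.

Run:
```python
from h import *
print(env.close_job())
```

```text
the job is handed in; nothing more can be done
None
```

The changeover is done and handed in at about 41.5 s; `close_job` gave no verdict.

- **Finished tins:** both white-wrapped tins stand on the black mat.
- **New tins:** the three green tins that were there stand upright in three separate bays.
- **Carriage:** I pushed it to its hard stop, reaching about 40 N at the fingers. The orange tab stayed put after I backed off.
- **Key:** only then did I insert it. It came up against the switch face (about 14 N) and I let go.

**Last checks:**
- The final pictures measure the grip 21.9 mm from the slot mouth (22 nominal) and the foot's rear edge 44.6 mm from the switch face (44 nominal), so the key reads fully home within camera accuracy.
- All the tins were still upright.
- I had no reason to touch the tape, cup, bottle, large tin or discs, and they look unmoved by eye; I did not measure them.

**What went wrong or disagreed:**
- **First grasp missed:** a finger came down on a finished tin's lid with about 33 N, and the tin briefly tilted. It stood upright again when I lifted off, and the second try worked.
- **Fingertip position:** the cause was that the fingertips sit about 26 mm (shut) to 38 mm (open) behind the reported TCP. I allowed for that from then on.
- **Dark mark on the switch:** a dark slot-like mark also shows on the switch's rear face. I used the slot on the ledge side, which a close-up confirmed.

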